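# Pack the press order in the plywood tote

## Robot

A 6-joint arm with a two-finger parallel gripper is mounted at the origin on the work surface. World frame = base frame: x ahead of the robot, y to its left, z up, the work surface at z = 0. Lengths are in mm, angles in rad, forces in N, time in s.
With the tool pointing down it reaches from about 300 to 950 mm from the base axis. Payload 3.1 kg.
Tool frame: the origin (TCP) lies between the finger pads; the fingertips stand 14 mm ahead of it and the grasp point (between the pads) lies 5 mm behind it; z points along the fingers, y is the line along which they close (so a half turn about z gives the same grasp; the last joint's range is limited). The gripper opens to 85 mm and grips with 20 to 120 N. Pads are 22 mm wide; open, the fingers measure 114 mm over their backs; the gripper's body (76 mm by 85 mm) begins 54 mm behind the grasp point. The pads swing forward as they close: fully open they stand 13 mm farther back than shut.
Start: joints at [1.162, 0.308, 1.634, -0, 1.2, -0.07], TCP at [207.748, 589.468, 221.972] pointing down, gripper open.
Joint ranges: [-3.06, 3.06], [-0.79, 1.96], [0.05, 2.63], [-1.19, 4.34], [0.05, 2.64], [-2.94, 2.94]. Speed limits (rad/s): [2.79, 2.79, 3.14, 3.14, 3.14, 3.14].

## Interface

Orientations are given as a unit quaternion [x, y, z, w].
In Python, from cell import r, camera, workorder, spotter gives the robot as it stands. The module is installed in compiled form; this text tells all that it offers.
- The arm moves only by the tool servo_tool, never from a script. Its argument "deltas" is a list of rows, each an object with "dr": the turn, a rotation vector about the tool's x, y, z as a fraction of full scale, a list of three; "offset": the shift along the tool's x, y, z as a fraction of full scale, a list of three; "grip": the opening, from 0 (shut) to 1 (fully open). In form: [{"dr": [ax, ay, az], "offset": [x, y, z], "grip": grip}, ...]. A call has 1 to 5 rows; each row is the pose to reach, as a shift and turn from the pose commanded when the call began, along the tool's axes at that moment, turning the shorter way round; what a row does not reach only later rows make up. Full scale, the value 1, is 50 cm for a shift and pi rad for a turn. A row lasts 1/10 s, in which the tool goes at most 50 mm and 8.59 degrees, less where a joint would pass 70% of its speed; a pose out of reach is approached as far as the arm can. A call with a number of a shift or a turn outside -1 to 1 is refused whole. A call with a gripper value outside its range is refused whole. The fingers move at their own pace and stop on an object; "grip_force" is the grip in N (left out, the last holds). Time passes only in rows, so rows that repeat a pose let the fingers close. It gives the time, the measured TCP pose, the force, the opening and the grip force at its end, in the units of the state.
- r.sense(): the state, without advancing time (a new reading comes with each control period).
- camera(name): name is "side" or "top"; returns a dict with "image" (480x640x3 uint8, red, green, blue), "depth" (480x640 float32, mm along the optical axis (not along the pixel's ray), 0 where there is no reading), "K" (3x3 intrinsics, pixels), "k1" (the pictures are not rectified: a ray, as slopes to the right and down, at radius r is drawn at 1 + k1 r^2 times it, then the intrinsics apply), "R" (3x3) and "t" (3): a world point X has camera coordinates R X + t. Camera axes: x right, y down, z forward; pixel columns grow to the right and rows downward; lengths in mm; the calibration is good to about 2 mm. A picture is of the moment at which its call begins.
- workorder.finish_job(): hands the job in; it is judged then, once.
Trained networks look in the newest picture that a camera, given by its name, has taken for a name from the list of things; names that differ only in an ending like _2 or _b are one class to them, and where a whole thing is asked for, a point or a joint stands for the part that bears it (a point fixed in the world has none). Each returns a list of dicts, best first, with "p" (0 to 1); they miss things now and then, are a little off and sometimes report something else, mostly with a low value. They report only what shows in the picture. A call takes as long as a camera call. They do not tell look-alikes from the thing itself.
- spotter.look_for(camera, thing): "location" ([x, y, z] in mm, in world coordinates, good to about 4 mm: the middle of the surface that is visible of it).
- spotter.landmark_of(camera, thing): "location" ([x, y, z] in mm, in world coordinates, good to about 4 mm: a listed point, or the origin of a listed thing).
The state is a dict: "clock": time; "joint_positions": joint angles; "qvel": joint speeds; "tau": joint torques, N m; "eef_pos": TCP position; "tcp_rot": TCP orientation; "wrist_force": force on the tool from outside, world axes, zero at the start; "ft_torque": the same for the moment, N m; "gripper_width": opening from 0.0 (shut) to 1.0 (fully open); "gripper_force": force on a finger pad.
Only numpy, scipy, OpenCV 4.12 (cv2) and the standard library are available. Lean on these libraries where they do the work, as an engineer would, in place of code of your own. Each camera call takes 0.05 s, during which the arm holds its last target. There are 200 camera calls.

## Task

Pack the whole order into the plywood tote: the long carton, the jar, the tin and the round die, all side by side, each the same way up as it stands now and flat on the tote's floor. It is a snug fit, so work out the layout and order first; set each thing down gently rather than dropping it, and leave the other things on the bench where they are.

Things in the scene. Friction and masses are not known exactly. Their poses are not given: they have to be found in the camera images.
- tote: Low open plywood tote, fixed to the bench at its left, middle or right. Outside 216 (its x) by 154 mm (y), inside 200 by 138 mm; walls and floor 8 mm thick. Long sides (along x) rise 35 mm above the inner floor, the ends (at -x and +x) 70 mm. Origin at the centre of its underside, z up.
- tote_floor (a point): Centre of the tote's inner floor, 8 mm above the bench; axes as the tote's.
- long_carton: Plain cardboard carton lying flat, 186 (its x) by 60 (its y) by 60 mm high, about 0.3 kg, stiff. Part of the order. Origin at the centre of its underside, z up.
- jar: Straight round jar of pale see-through plastic with yellowish contents and a white lid of the same diameter, 66 mm diameter, 100 mm high, about 0.3 kg, smooth-sided all the way up. Part of the order. Origin at the centre of its underside, z up.
- tin: Plain aluminium tin standing upright, 68 (its x) by 50 (its y) by 100 mm high, about 0.35 kg. Part of the order. Beside the jar and the die, along the tote's length, it fits only with its 50 mm side that way. Origin at the centre of its underside, z up.
- die: Round steel press die standing on its wide foot: foot 68 mm diameter and 48 mm high, a short cone, then a straight stem 40 mm diameter from 56 mm to the top at 105 mm; about 0.6 kg. Part of the order. Origin at the centre of its underside, z up.
- mat_a: Thin black rubber bench mat, fixed, 280 (x) by 200 (y) by 4 mm; origin at the centre of its underside. The long carton, one upright item of the order and one low bystander stand on it.
- mat_b: A second such mat, with two upright items of the order and two low bystanders on it.
- tape: Bystander: cardboard ring lying flat, 80 mm outside diameter, 25 mm high. Origin at the centre of its underside.
- puck: Bystander: low dark steel disc with a smaller disc on top, 54 mm diameter, 34 mm high. Origin at the centre of its underside.
- wedge_block: Bystander: small wooden block 55 by 40 by 30 mm high. Origin at the centre of its underside.
- clamp: Bystander: upright toggle clamp with a red handle on a 60 by 45 mm foot, 180 mm tall, standing beyond the mats. Origin at the centre of its underside, z up.
- bottle: Bystander: white plastic bottle, 60 mm diameter, 180 mm tall, standing beyond the mats. Origin at the centre of its underside, z up.
- mug: Bystander: blue mug, 80 mm diameter, 90 mm high, at the near right. Origin at the centre of its underside, z up.
- screwdriver: Bystander: screwdriver, 190 mm long, lying on the bench at the near left. Origin at the middle of its underside.
There are look-alikes about, which are no part of the job. Leave any red look-alike of the die alone.

How it is judged:
By the outcome, as a careful person would: the job done as asked, in the order asked, and still so for the second after the job is handed in, with the robot touching nothing.
It also fails if it takes over 72 s, if anything falls off the work surface, if the arm or the gripper's body presses on something with over 40 N, if the wrist force passes 120 N, or if a joint passes its speed limit or range.

## Working session

There is one attempt and no reset: what is moved stays moved. The work goes in short steps, Python scripts to look and compute and a tool call to move; the robot and the scene stay as the last step left them, time stands still between calls to the robot, and variables do not carry over. Pictures are saved under pics/ and viewed, at most 10 in all, crops included, and the job is handed in when it is done.

Besides the shell and the picture viewer there is one more tool, called after ">>>" by a JSON object that holds its "op" and its "data". servo_tool: Moves the arm, as the interface text tells. Its arguments: {"type":"object","properties":{"deltas":{"type":"array"},"grip_force":{"type":"number"}},"required":["deltas"]}

```bash
mkdir -p pics; ls
python3 - <<'E'
from cell import r,camera,spotter
import cv2,numpy as np
for c in ["side","top"]:
    d=camera(c); cv2.imwrite(f"pics/{c}0.png",d["image"][:,:,::-1]); np.savez(f"{c}0.npz",**{k:d[k] for k in d})
    print(c,d["K"].tolist(),d["k1"],d["R"].round(3).tolist(),d["t"].round(1).tolist())
    for n in ["tote_floor","tote","long_carton","jar","tin","die","mat_a","mat_b","tape","puck","wedge_block","clamp","bottle","mug"]:
        print(n,[(round(q["p"],2),np.round(q["location"]).tolist()) for q in spotter.landmark_of(c,n)][:4])
print(r.sense())
E
```

```text
pics
side [[560.7143727751798, 0.0, 318.3150107810064], [0.0, 560.7143727751798, 228.74416729246644], [0.0, 0.0, 1.0]] -0.007252252915828716 [[0.653, -0.757, -0.013], [-0.588, -0.496, -0.639], [0.477, 0.425, -0.769]] [-319.8, 356.2, 1167.0]
tote_floor [(0.97, [537.0, -289.0, 7.0])]
tote [(0.84, [538.0, -292.0, -1.0])]
long_carton [(0.6, [525.0, -57.0, 6.0])]
jar [(0.8, [453.0, 49.0, 2.0]), (0.48, [591.0, 62.0, 6.0])]
tin [(0.86, [420.0, 263.0, 4.0])]
die [(0.95, [524.0, 491.0, 5.0]), (0.76, [654.0, 487.0, 3.0])]
mat_a [(0.88, [507.0, 302.0, 2.0]), (0.64, [506.0, -6.0, 0.0]), (0.41, [282.0, -427.0, -0.0])]
mat_b [(0.88, [507.0, 302.0, 2.0]), (0.64, [506.0, -6.0, 0.0]), (0.41, [282.0, -427.0, -0.0])]
tape [(0.94, [593.0, 232.0, 3.0])]
puck [(0.53, [420.0, 374.0, 5.0])]
wedge_block [(0.69, [593.0, 58.0, 2.0])]
clamp [(0.58, [737.0, 174.0, 3.0]), (0.21, [283.0, -429.0, -1.0])]
bottle [(0.64, [750.0, -145.0, -2.0])]
mug [(0.7, [279.0, -428.0, -0.0])]
top [[435.01272135972977, 0.0, 321.3161837301011], [0.0, 435.01272135972977, 240.32269576516322], [0.0, 0.0, 1.0]] -0.10097196923920702 [[-0
[... 783 characters left out ...]
: array([ 1.16227870e+00,  3.08091710e-01,  1.63382845e+00,  3.31704066e-06,
        1.19971326e+00, -6.96654345e-02]), 'qvel': array([-6.85357976e-04, -6.73563230e-05, -4.09699858e-04, -1.07718596e-03,
        1.62680349e-03,  2.14246641e-03]), 'tau': array([-3.61530856e-04, -4.15281522e+01, -2.77067113e+01, -1.75265022e-04,
        9.64436513e-04, -1.10512602e-05]), 'eef_pos': array([207.75199544, 589.4464695 , 221.96360684]), 'tcp_rot': array([ 1.68617281e-01,  9.85681598e-01, -1.94390549e-05, -6.32922412e-06]), 'wrist_force': array([0.90361009, 0.16854659, 0.09620553]), 'ft_torque': array([ 0.003803  , -0.00358711,  0.01814423]), 'gripper_force': 0.0, 'gripper_width': 0.9995019253462334}
```

View pics/side0.png

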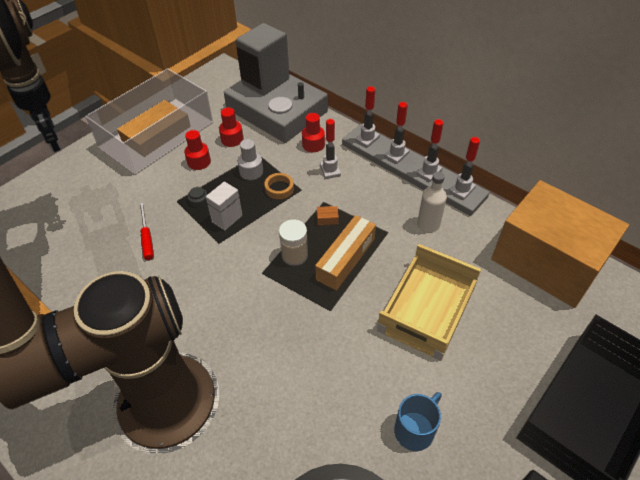

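View pics/top0.png

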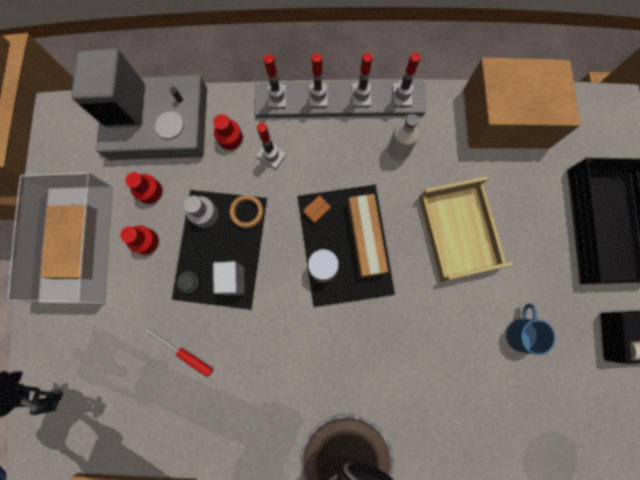

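The steel die, my target, is at side (250,160) / top (200,210). The red look-alikes are at top (143,186), (139,239) and (227,131). The carton on mat_a is at top (368,235), and a look-alike sits in the clear box at top (64,240). The jar is at (323,265), the tin at (227,277) and the tote at (465,230). Next I'll measure from depth.

```bash
cat > h.py <<'E'
import numpy as np,cv2
def cloud(d):
    h,w=d["depth"].shape
    u,v=np.meshgrid(np.arange(w),np.arange(h))
    p=np.stack([u,v],-1).reshape(-1,2).astype(float)
    n=cv2.undistortPoints(p[:,None],np.array(d["K"]),np.array([float(d["k1"]),0,0,0])).reshape(-1,2)
    z=d["depth"].reshape(-1).astype(float)
    P=np.c_[n*z[:,None],z]; X=(P-d["t"])@d["R"]
    X[z<=0]=np.nan
    return X
def sel(X,c,rad,z0,z1):
    m=(np.hypot(X[:,0]-c[0],X[:,1]-c[1])<rad)&(X[:,2]>z0)&(X[:,2]<z1)
    return X[m]
def rect(P):
    (cx,cy),(a,b),an=cv2.minAreaRect(P[:,:2].astype(np.float32))
    if a<b: a,b,an=b,a,an+90
    an=(an+90)%180-90
    return np.round([cx,cy,a,b,an,np.median(P[:,2]),len(P)],1).tolist()
E
python3 - <<'E'
from h import *
for c in ["top","side"]:
    d=dict(np.load(c+"0.npz")); X=cloud(d); print(c)
    for n,p,rad,z0,z1 in [("carton",(510,-55),130,58,70),("jar",(453,50),50,97,110),("tin",(421,264),60,97,110),("dietop",(593,345),45,102,116),("diefoot",(593,345),50,20,50),("tote ends",(538,-290),150,70,84),("tote sides",(538,-290),150,38,48),("totefloor",(538,-290),150,3,14),("tape",(593,232),50,20,33),("wedge",(594,60),45,27,40)]:
        P=sel(X,p,rad,z0,z1)
        print(n,rect(P) if len(P)>5 else len(P))
    P=sel(X,(538,-290),150,70,84)
    for s in (1,-1):
        Q=P[(P[:,0]-538)*s>40]; 
        if len(Q)>5: print(" end",s,rect(Q))
d=dict(np.load("top0.npz"));s=dict(np.load("side0.npz"))
a=cv2.resize(d["image"][170:310,170:290,::-1],None,fx=4,fy=4,interpolation=cv2.INTER_CUBIC)[:480]
b=cv2.resize(s["image"][130:250,170:330,::-1],None,fx=2,fy=4)
cv2.imwrite("pics/c1.png",np.hstack([a,b]))
E
```

```text
top
carton [520.5, -20.9, 187.0, 139.7, 6.2, 64.0, 2059.0]
jar [451.0, 46.8, 64.0, 61.6, -0.4, 103.6, 694.0]
tin [425.7, 264.0, 67.7, 48.6, 2.3, 103.4, 671.0]
dietop [591.4, 340.3, 40.0, 37.7, 86.2, 108.5, 248.0]
diefoot [582.9, 333.8, 65.3, 47.9, -60.2, 36.8, 117.0]
tote ends [537.6, -289.4, 215.9, 154.7, 11.5, 78.0, 496.0]
tote sides [536.7, -289.9, 215.4, 157.2, 11.7, 42.7, 701.0]
totefloor [538.4, -291.0, 293.0, 293.0, -39.7, 7.9, 4501.0]
tape [593.0, 232.5, 79.1, 78.8, -0.0, 28.4, 397.0]
wedge [594.4, 60.5, 55.1, 40.3, -46.8, 33.5, 378.0]
 end 1 [638.2, -268.9, 154.6, 10.7, -78.7, 77.7, 256.0]
 end -1 [436.0, -310.6, 153.5, 8.4, -78.5, 78.2, 240.0]
side
carton [523.1, -22.2, 192.3, 142.6, 5.4, 63.7, 1634.0]
jar [451.5, 45.8, 66.5, 64.7, 63.1, 103.4, 508.0]
tin [425.6, 262.9, 70.1, 55.9, 0.6, 102.9, 435.0]
dietop [590.4, 339.1, 41.1, 40.5, 82.8, 107.8, 140.0]
diefoot [580.8, 327.5, 66.4, 41.8, -44.1, 36.0, 198.0]
tote ends [537.8, -290.7, 223.0, 154.7, 11.6, 76.5, 676.0]
tote sides [534.2, -291.6, 217.7, 154.7, 11.5, 42.9, 829.0]
totefloor [523.7, -293.1, 293.5, 264.1, -75.2, 7.6, 4083.0]
tape [593.0, 231.8, 81.3, 79.5, 81.4, 27.5, 293.0]
wedge [594.6, 58.6, 54.3, 47.7, -49.1, 33.5, 275.0]
 end 1 [638.1, -270.0, 154.6, 16.2, -79.3, 76.4, 308.0]
 end -1 [434.9, -312.4, 153.6, 12.9, -78.7, 76.6, 368.0]
```

View pics/c1.png

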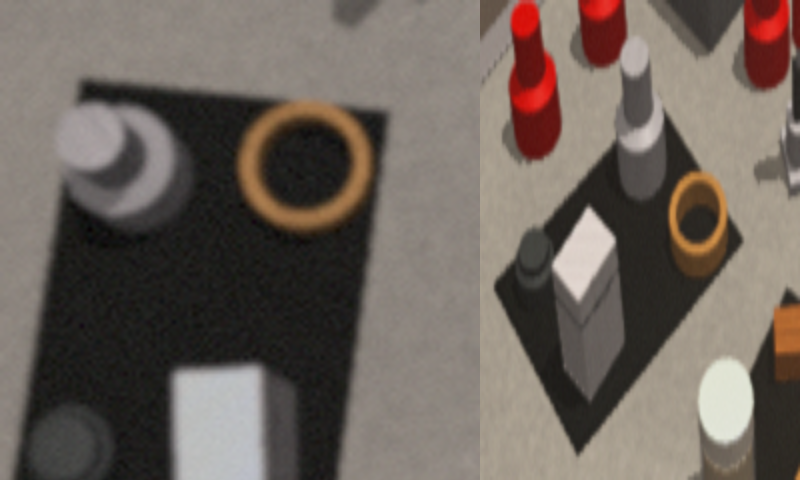

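The crop confirms it: the steel die is next to the tape, the tin next to the puck, and the red ones stand apart off the mat. 

Layout in the tote frame:
- **Carton:** along x on the -y side, going in first because the fingers must stay above the walls.
- **Row on +y:** jar at -x, tin in the middle turned a quarter, die at +x. All three are gripped along tote y, above 60 mm.

```bash
cat >> h.py <<'E'
TC=np.array([537.7,-290.2]);TY=11.6
def tote(x,y):
    a=np.radians(TY);return TC+[x*np.cos(a)-y*np.sin(a),x*np.sin(a)+y*np.cos(a)]
def pose(s):
    from scipy.spatial.transform import Rotation as R
    m=R.from_quat(s["tcp_rot"]).as_matrix(); return np.r_[s["eef_pos"],np.degrees(np.arctan2(m[1,1],m[0,1]))]
def plan(cur,wps,step=200,turn=34):
    # prints one final row (offset, az) per call; wp=(x,y,z,psi)
    cur=np.array(cur,float)
    for w in wps:
        w=np.array(w,float)
        n=int(np.ceil(max(np.linalg.norm(w[:3]-cur[:3])/step,abs(w[3]-cur[3])/turn,.01)))
        for i in range(n):
            g=cur+(w-cur)/(n-i); d=g-cur
            a=np.radians(cur[3]); y=np.array([np.cos(a),np.sin(a)]); x=np.array([-y[1],y[0]])
            o=np.round(np.array([d[:2]@x,d[:2]@y,-d[2]])/500,3); t=np.round(-d[3]/180,3)
            print("call",o.tolist(),"az",t," 5ths:",(o/5).round(4).tolist(),round(t/5,4))
            cur=np.r_[cur[:2]+500*(o[0]*x+o[1]*y),cur[2]-500*o[2],cur[3]-180*t]
        print("  ->",cur.round(1))
E
python3 - <<'E'
from h import *
from cell import r
for c in ["top","side"]:
    X=cloud(dict(np.load(c+"0.npz"))); P=sel(X,(510,-55),130,58,70); P=P[P[:,1]<-10]; print(rect(P)); 
    Q=P[:,:2]; ev=np.linalg.eigh(np.cov(Q.T))[1][:,1]; print(Q.mean(0),np.degrees(np.arctan(ev[1]/ev[0])))
print(pose(r.sense()))
plan(pose(r.sense()),[(515,-62,200,-84)])
E
```

```text
[524.6, -58.2, 186.4, 60.6, 8.0, 64.0, 2056.0]
[522.83579225 -58.05162387] 7.928931217904007
[526.2, -58.9, 191.5, 62.9, 7.8, 63.7, 1569.0]
[520.50278    -60.58372532] 7.993158347582843
[207.75199544 589.4464695  221.96360684  70.58513081]
call [-0.203, -0.205, 0.009] az 0.172  5ths: [-0.0406, -0.041, 0.0018] 0.0344
call [-0.279, -0.072, 0.009] az 0.172  5ths: [-0.0558, -0.0144, 0.0018] 0.0344
call [-0.276, 0.082, 0.009] az 0.172  5ths: [-0.0552, 0.0164, 0.0018] 0.0344
call [-0.194, 0.213, 0.008] az 0.171  5ths: [-0.0388, 0.0426, 0.0016] 0.0342
call [-0.058, 0.282, 0.009] az 0.172  5ths: [-0.0116, 0.0564, 0.0018] 0.0344
  -> [515.2 -61.9 200.  -84. ]
```

>>> {"op": "servo_tool", "data": {"deltas": [{"dr":[0,0,0.172],"offset":[-0.203,-0.205,0.009],"grip":1},{"dr":[0,0,0.172],"offset":[-0.203,-0.205,0.009],"grip":1},{"dr":[0,0,0.172],"offset":[-0.203,-0.205,0.009],"grip":1},{"dr":[0,0,0.172],"offset":[-0.203,-0.205,0.009],"grip":1},{"dr":[0,0,0.172],"offset":[-0.203,-0.205,0.009],"grip":1}]}}

```text
clock: 2.0
eef_pos: [270.1, 458.1, 217.7]
tcp_rot: [0.426, 0.904, 0.0, -0.0]
wrist_force: [-0.3, 0.7, 0.9]
gripper_width: 0.997
gripper_force: 0.0
```

>>> {"op": "servo_tool", "data": {"deltas": [{"dr":[0,0,0.172],"offset":[-0.279,-0.072,0.009],"grip":1},{"dr":[0,0,0.172],"offset":[-0.279,-0.072,0.009],"grip":1},{"dr":[0,0,0.172],"offset":[-0.279,-0.072,0.009],"grip":1},{"dr":[0,0,0.172],"offset":[-0.279,-0.072,0.009],"grip":1},{"dr":[0,0,0.172],"offset":[-0.279,-0.072,0.009],"grip":1}]}}

```text
clock: 2.5
eef_pos: [331.3, 328.6, 213.3]
tcp_rot: [0.652, 0.759, 0.001, -0.0]
wrist_force: [0.5, 0.3, -0.2]
gripper_width: 1.002
gripper_force: 0.0
```

>>> {"op": "servo_tool", "data": {"deltas": [{"dr":[0,0,0.172],"offset":[-0.276,0.082,0.009],"grip":1},{"dr":[0,0,0.172],"offset":[-0.276,0.082,0.009],"grip":1},{"dr":[0,0,0.172],"offset":[-0.276,0.082,0.009],"grip":1},{"dr":[0,0,0.172],"offset":[-0.276,0.082,0.009],"grip":1},{"dr":[0,0,0.172],"offset":[-0.276,0.082,0.009],"grip":1}]}}

```text
clock: 3.0
eef_pos: [392.8, 198.7, 208.8]
tcp_rot: [0.83, 0.558, 0.0, -0.0]
wrist_force: [0.2, 0.5, 0.1]
gripper_width: 1.001
gripper_force: 0.0
```

>>> {"op": "servo_tool", "data": {"deltas": [{"dr":[0,0,0.171],"offset":[-0.194,0.213,0.008],"grip":1},{"dr":[0,0,0.171],"offset":[-0.194,0.213,0.008],"grip":1},{"dr":[0,0,0.171],"offset":[-0.194,0.213,0.008],"grip":1},{"dr":[0,0,0.171],"offset":[-0.194,0.213,0.008],"grip":1},{"dr":[0,0,0.171],"offset":[-0.194,0.213,0.008],"grip":1}]}}

```text
clock: 3.5
eef_pos: [454.4, 68.9, 204.6]
tcp_rot: [0.948, 0.319, 0.0, -0.0]
wrist_force: [-0.8, 0.9, 0.1]
gripper_width: 1.005
gripper_force: 0.0
```

>>> {"op": "servo_tool", "data": {"deltas": [{"dr":[0,0,0.172],"offset":[-0.058,0.282,0.009],"grip":1},{"dr":[0,0,0.172],"offset":[-0.058,0.282,0.009],"grip":1},{"dr":[0,0,0.172],"offset":[-0.058,0.282,0.009],"grip":1},{"dr":[0,0,0.172],"offset":[-0.058,0.282,0.009],"grip":1},{"dr":[0,0,0.172],"offset":[-0.058,0.282,0.009],"grip":1}]}}

```text
clock: 4.0
eef_pos: [515.8, -60.8, 199.8]
tcp_rot: [0.998, 0.055, -0.0, -0.0]
wrist_force: [-0.1, -0.3, -0.2]
gripper_width: 1.0
gripper_force: 0.0
```

Run:
```python
from h import *
from cell import r
s=r.sense();print(s["clock"],pose(s),s["joint_positions"].round(2))
plan(pose(s),[(525,-58.5,150,-82),(525,-58.5,54,-82)])
```

```text
4.0 [515.83180783 -60.7587476  199.76186017 -83.71748452] [-0.2   0.13  1.9   0.    1.11  1.26]
call [0.019, -0.002, 0.1] az -0.01  5ths: [0.0038, -0.0004, 0.02] -0.002
  -> [525.2 -58.7 149.8 -81.9]
call [-0.0, -0.0, 0.192] az 0.0  5ths: [-0.0, -0.0, 0.0384] 0.0
  -> [525.2 -58.7  53.8 -81.9]
```

>>> {"op": "servo_tool", "data": {"deltas": [{"dr":[0,0,-0.01],"offset":[0.019,-0.002,0.1],"grip":1},{"dr":[0,0,-0.01],"offset":[0.019,-0.002,0.1],"grip":1},{"dr":[0,0,-0.01],"offset":[0.019,-0.002,0.17],"grip":1},{"dr":[0,0,-0.01],"offset":[0.019,-0.002,0.22],"grip":1},{"dr":[0,0,-0.01],"offset":[0.019,-0.002,0.26],"grip":1}]}}

```text
clock: 4.5
eef_pos: [524.0, -57.8, 69.6]
tcp_rot: [0.997, 0.071, -0.001, -0.0]
wrist_force: [0.2, 0.1, 0.0]
gripper_width: 0.997
gripper_force: 0.0
```

>>> {"op": "servo_tool", "data": {"deltas": [{"dr":[0,0,0],"offset":[0,0,0.02],"grip":1},{"dr":[0,0,0],"offset":[0,0,0.033],"grip":1},{"dr":[0,0,0],"offset":[0,0,0.033],"grip":0.75},{"dr":[0,0,0],"offset":[0,0,0.033],"grip":0.5},{"dr":[0,0,0],"offset":[0,0,0.033],"grip":0.5}], "grip_force": 50}}

```text
clock: 5.0
eef_pos: [525.7, -60.0, 54.7]
tcp_rot: [0.998, 0.068, 0.001, 0.0]
wrist_force: [-0.5, 0.1, 0.1]
gripper_width: 0.518
gripper_force: 0.0
```

>>> {"op": "servo_tool", "data": {"deltas": [{"dr":[0,0,0],"offset":[0,0,0],"grip":0.3},{"dr":[0,0,0],"offset":[0,0,0],"grip":0.3},{"dr":[0,0,0],"offset":[0,0,0],"grip":0.3}]}}

```text
clock: 5.3
eef_pos: [525.6, -60.0, 54.6]
tcp_rot: [0.998, 0.068, 0.001, 0.0]
wrist_force: [-1.3, 0.7, 5.9]
gripper_width: 0.303
gripper_force: 2.9
```

>>> {"op": "servo_tool", "data": {"deltas": [{"dr":[0,0,0],"offset":[0,0,0],"grip":0.35}]}}

```text
clock: 5.4
eef_pos: [525.5, -60.3, 54.3]
tcp_rot: [0.998, 0.068, 0.001, 0.0]
wrist_force: [-0.7, 0.4, 5.2]
gripper_width: 0.346
gripper_force: 2.3
```

Run:
```python
from h import *
from cell import r,camera
s=r.sense();print(pose(s),s["wrist_force"],s["gripper_width"],s["gripper_force"])
d=camera("side");np.savez("side1.npz",**d)
a=cv2.resize(d["image"][170:320,240:440,::-1],None,fx=4,fy=4,interpolation=cv2.INTER_CUBIC)
cv2.imwrite("pics/s1.png",a)
X=cloud(d);P=sel(X,(525,-58),130,58,66);P=P[P[:,1]<-10];print(rect(P))
```

```text
[525.50347842 -60.3411189   54.31840674 -82.21984699] [-0.73066696  0.40207425  5.18335719] 0.3461869805050097 2.3209916813561904
[525.4, -59.3, 192.6, 61.6, 8.0, 63.3, 832.0]
```

View pics/s1.png

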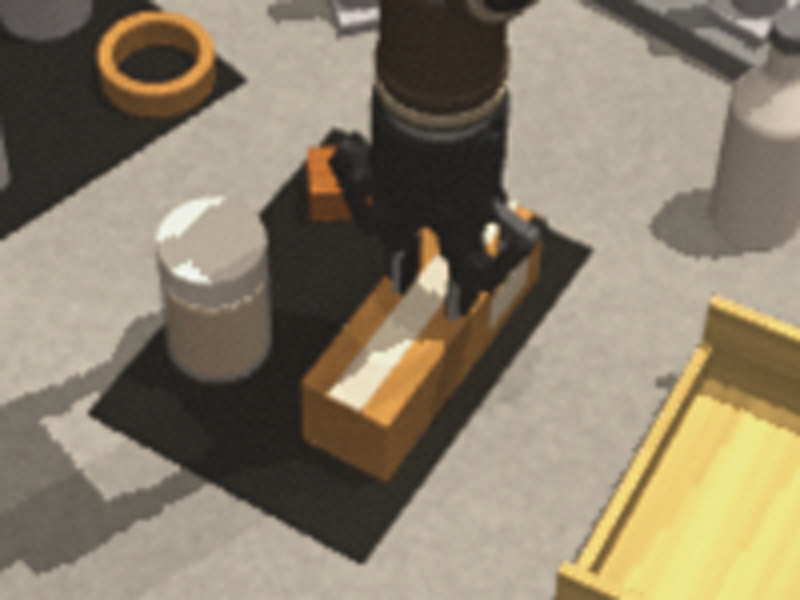

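Run:
```python
from h import *
d=dict(np.load("side1.npz"));X=cloud(d).reshape(480,640,3)
I=d["image"].astype(int)
m=(I.max(-1)<75)&(X[...,2]>35)&(np.hypot(X[...,0]-525,X[...,1]+60)<75)&(X[...,2]<110)
P=X[m];P=P[np.argsort(P[:,2])]
a=np.radians(8);q=np.c_[(P[:,:2]-[525,-58.8])@[np.cos(a),np.sin(a)],(P[:,:2]-[525,-58.8])@[-np.sin(a),np.cos(a)],P[:,2]]
print(len(q));print(q[::max(1,len(q)//60)].round(0).tolist())
for v,u in [(247,354),(240,341),(244,355),(240,356)]: print(u,v,X[v,u].round(0),I[v,u])
```

```text
132
[[24.0, -25.0, 62.0], [-1.0, -28.0, 67.0], [-3.0, 24.0, 69.0], [-10.0, 11.0, 70.0], [-6.0, -25.0, 71.0], [0.0, 12.0, 73.0], [4.0, 12.0, 74.0], [-4.0, 12.0, 74.0], [-6.0, -25.0, 75.0], [-8.0, 16.0, 76.0], [-4.0, -29.0, 76.0], [-3.0, -26.0, 76.0], [-5.0, -24.0, 77.0], [6.0, 13.0, 78.0], [-4.0, -29.0, 78.0], [7.0, 11.0, 79.0], [9.0, 12.0, 79.0], [-2.0, -28.0, 80.0], [-1.0, -30.0, 81.0], [-7.0, 13.0, 81.0], [5.0, -31.0, 82.0], [-4.0, -23.0, 83.0], [-6.0, -27.0, 84.0], [-8.0, -20.0, 85.0], [-4.0, 23.0, 86.0], [-3.0, 10.0, 86.0], [-5.0, -27.0, 87.0], [-6.0, 12.0, 88.0], [-5.0, -29.0, 88.0], [-10.0, 17.0, 89.0], [-1.0, -32.0, 89.0], [-8.0, 18.0, 90.0], [-5.0, 12.0, 90.0], [4.0, -32.0, 91.0], [-3.0, -25.0, 91.0], [-5.0, -29.0, 92.0], [-7.0, -33.0, 92.0], [-10.0, 12.0, 93.0], [-8.0, 18.0, 94.0], [-5.0, 23.0, 94.0], [2.0, 11.0, 95.0], [-8.0, -25.0, 96.0], [5.0, 10.0, 96.0], [-3.0, 11.0, 96.0], [-1.0, 12.0, 98.0], [1.0, 13.0, 99.0], [-6.0, -29.0, 100.0], [10.0, 13.0, 100.0], [7.0, 11.0, 101.0], [-8.0, 18.0, 101.0], [-5.0, 12.0, 101.0], [-6.0, -32.0, 101.0], [5.0, 13.0, 102.0], [7.0, 14.0, 102.0], [-4.0, -31.0, 103.0], [-2.0, -30.0, 104.0], [-10.0, -23.0, 104.0], [-9.0, -26.0, 105.0], [-2.0, 31.0, 105.0], [-0.0, 15.0, 106.0], [-8.0, 16.0, 106.0], [-3.0, 13.0, 106.0], [-8.0, 19.0, 107.0], [-7.0, -45.0, 108.0], [-9.0, -31.0, 109.0], [-9.0, 35.0, 109.0]]
354 247 [522. -84.  75.] [63 62 56]
341 240 [519. -47.  74.] [31 28 25]
355 244 [523. -86.  87.] [39 36 32]
356 240 [520. -91. 109.] [37 33 29]
```

The pads closed on top of the carton, with the tips at z≈64–67 and the TCP at 54. The finger length is not what I assumed, so I'll lift and measure the tips at the real opening.

>>> {"op": "servo_tool", "data": {"deltas": [{"dr":[0,0,0],"offset":[0,0,-0.05],"grip":0.35},{"dr":[0,0,0],"offset":[0,0,-0.15],"grip":0.7},{"dr":[0,0,0],"offset":[0,0,-0.24],"grip":0.7},{"dr":[0,0,0],"offset":[0,0,-0.24],"grip":0.7},{"dr":[0,0,0],"offset":[0,0,-0.24],"grip":0.7}]}}

```text
clock: 5.95
eef_pos: [525.3, -60.1, 174.6]
tcp_rot: [0.998, 0.068, 0.001, 0.0]
wrist_force: [0.2, -0.0, -0.2]
gripper_width: 0.702
gripper_force: 0.0
```

```bash
cat > tip.py <<'E'
from h import *
from cell import r,camera
s=r.sense();p=pose(s);print(p.round(1),s["wrist_force"].round(1),s["gripper_width"])
d=camera("side");X=cloud(d).reshape(480,640,3);I=d["image"].astype(int)
m=(I.max(-1)<90)&(np.hypot(X[...,0]-p[0],X[...,1]-p[1])<75)&(X[...,2]<p[2]+60)&(X[...,2]>p[2]-40)
P=X[m];a=np.radians(p[3]);y=np.array([np.cos(a),np.sin(a)]);x=np.array([-y[1],y[0]])
q=np.c_[(P[:,:2]-p[:2])@x,(P[:,:2]-p[:2])@y,P[:,2]-p[2]]
for s in(1,-1):
    k=q[q[:,1]*s>0];k=k[np.argsort(k[:,2])];print(s,len(k),k[:14].round(0).tolist())
v,u=np.where(m);import sys
cv2.imwrite(sys.argv[1],cv2.resize(d["image"][v.min()-20:v.max()+60,u.min()-40:u.max()+40,::-1],None,fx=4,fy=4))
print(v.min(),v.max(),u.min(),u.max())
E
python3 tip.py pics/t1.png
```

```text
[525.3 -60.1 174.6 -82.2] [ 0.2 -0.  -0.2] 0.7020239663805832
1 89 [[-4.0, 38.0, 18.0], [-7.0, 34.0, 18.0], [-9.0, 33.0, 20.0], [-4.0, 37.0, 21.0], [-8.0, 32.0, 22.0], [-7.0, 34.0, 23.0], [-4.0, 40.0, 23.0], [-10.0, 38.0, 24.0], [-9.0, 38.0, 26.0], [-3.0, 37.0, 26.0], [-5.0, 38.0, 26.0], [-9.0, 33.0, 27.0], [-7.0, 44.0, 28.0], [-3.0, 44.0, 28.0]]
-1 103 [[5.0, -29.0, 16.0], [-8.0, -29.0, 18.0], [-5.0, -29.0, 19.0], [-7.0, -32.0, 19.0], [-2.0, -28.0, 20.0], [5.0, -27.0, 20.0], [2.0, -31.0, 21.0], [10.0, -30.0, 21.0], [-0.0, -29.0, 21.0], [2.0, -28.0, 23.0], [5.0, -27.0, 23.0], [-6.0, -28.0, 23.0], [4.0, -29.0, 23.0], [-6.0, -39.0, 23.0]]
188 216 328 368
```

View pics/t1.png

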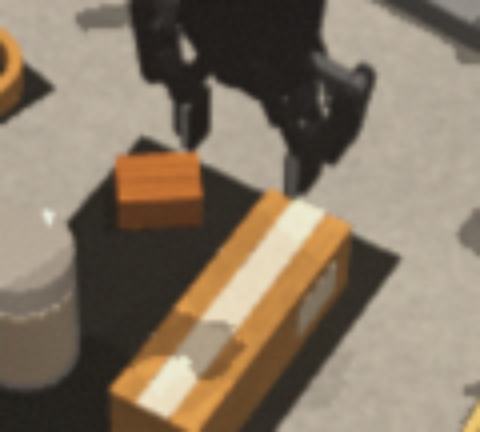

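At 0.7 opening the tips are about 16 mm above the reported TCP, and the contact on the carton top agrees. I'll use that offset: carton TCP at z≈27.

>>> {"op": "servo_tool", "data": {"deltas": [{"dr":[0,0,0],"offset":[0,0.0,0.06],"grip":1},{"dr":[0,0,0],"offset":[0,0,0.12],"grip":1},{"dr":[0,0,0],"offset":[0,0,0.18],"grip":1},{"dr":[0,0,0],"offset":[0,0,0.23],"grip":1},{"dr":[0,0,0],"offset":[0,0,0.27],"grip":1}]}}

```text
clock: 6.5
eef_pos: [520.7, -59.2, 34.0]
tcp_rot: [0.998, 0.068, -0.004, -0.001]
wrist_force: [0.2, -0.6, 0.3]
gripper_width: 0.998
gripper_force: 0.0
```

>>> {"op": "servo_tool", "data": {"deltas": [{"dr":[0,0,0],"offset":[0,0,0.026],"grip":1},{"dr":[0,0,0],"offset":[0,0,0.026],"grip":0.8},{"dr":[0,0,0],"offset":[0,0,0.026],"grip":0.65},{"dr":[0,0,0],"offset":[0,0,0.026],"grip":0.6},{"dr":[0,0,0],"offset":[0,0,0.026],"grip":0.6}], "grip_force": 50}}

```text
clock: 7.0
eef_pos: [524.9, -60.0, 26.0]
tcp_rot: [0.998, 0.068, 0.0, 0.0]
wrist_force: [0.2, -0.6, -3.5]
gripper_width: 0.691
gripper_force: 57.7
```

Run:
```python
from h import *
from cell import r
s=r.sense();print(s["clock"],pose(s),s["wrist_force"],s["gripper_width"],s["gripper_force"])
```

```text
7.0 [524.9178298  -59.97635671  25.96683371 -82.22384445] [ 0.16013148 -0.56745123 -3.50978387] 0.6907105433617244 57.705817222595215
```

Run:
```python
from h import *
from cell import r
p=pose(r.sense());t=tote(0,-36);print(t)
plan(p,[(*p[:2],150,p[3]),(*t,150,-78.4),(*t,31,-78.4)],step=180)
```

```text
[ 544.93880516 -325.46470899]
call [0.0, 0.0, -0.248] az -0.0  5ths: [0.0, 0.0, -0.0496] -0.0
  -> [524.9 -60.  150.  -82.2]
call [-0.016, 0.266, -0.0] az -0.011  5ths: [-0.0032, 0.0532, -0.0] -0.0022
call [-0.025, 0.265, -0.0] az -0.01  5ths: [-0.005, 0.053, -0.0] -0.002
  -> [ 545.1 -325.5  150.   -78.4]
call [-0.0, -0.0, 0.238] az -0.0  5ths: [-0.0, -0.0, 0.0476] -0.0
  -> [ 545.1 -325.5   31.   -78.4]
```

>>> {"op": "servo_tool", "data": {"deltas": [{"dr":[0,0,0],"offset":[0,0,-0.02],"grip":0.6},{"dr":[0,0,0],"offset":[0,0,-0.08],"grip":0.6},{"dr":[0,0,0],"offset":[0,0,-0.15],"grip":0.6},{"dr":[0,0,0],"offset":[0,0,-0.21],"grip":0.6},{"dr":[0,0,0],"offset":[0,0,-0.248],"grip":0.6}]}}

```text
clock: 7.5
eef_pos: [526.1, -60.2, 153.2]
tcp_rot: [0.998, 0.068, 0.002, 0.001]
wrist_force: [0.3, -0.1, -4.4]
gripper_width: 0.694
gripper_force: 57.9
```

>>> {"op": "servo_tool", "data": {"deltas": [{"dr":[0,0,-0.002],"offset":[-0.003,0.04,0],"grip":0.6},{"dr":[0,0,-0.004],"offset":[-0.006,0.09,0],"grip":0.6},{"dr":[0,0,-0.006],"offset":[-0.009,0.15,0],"grip":0.6},{"dr":[0,0,-0.008],"offset":[-0.012,0.21,0],"grip":0.6},{"dr":[0,0,-0.011],"offset":[-0.016,0.266,0],"grip":0.6}]}}

```text
clock: 8.0
eef_pos: [534.6, -194.0, 150.5]
tcp_rot: [0.996, 0.085, 0.0, 0.0]
wrist_force: [-0.1, 0.2, -4.1]
gripper_width: 0.691
gripper_force: 57.8
```

>>> {"op": "servo_tool", "data": {"deltas": [{"dr":[0,0,-0.002],"offset":[-0.005,0.06,0],"grip":0.6},{"dr":[0,0,-0.004],"offset":[-0.01,0.12,0],"grip":0.6},{"dr":[0,0,-0.006],"offset":[-0.015,0.18,0],"grip":0.6},{"dr":[0,0,-0.008],"offset":[-0.02,0.23,0],"grip":0.6},{"dr":[0,0,-0.01],"offset":[-0.025,0.265,0],"grip":0.6}]}}

```text
clock: 8.5
eef_pos: [544.7, -327.3, 150.3]
tcp_rot: [0.995, 0.1, 0.0, 0.001]
wrist_force: [-0.2, 0.2, -3.9]
gripper_width: 0.694
gripper_force: 57.7
```

>>> {"op": "servo_tool", "data": {"deltas": [{"dr":[0,0,0],"offset":[0,0,0],"grip":0.6},{"dr":[0,0,0],"offset":[0,0,0.02],"grip":0.6},{"dr":[0,0,0],"offset":[0,0,0.05],"grip":0.6},{"dr":[0,0,0],"offset":[0,0,0.06],"grip":0.6},{"dr":[0,0,0],"offset":[0,0,0.06],"grip":0.6}]}}

```text
clock: 9.0
eef_pos: [543.2, -323.3, 116.8]
tcp_rot: [0.995, 0.101, -0.002, -0.002]
wrist_force: [-0.5, -0.5, -3.3]
gripper_width: 0.691
gripper_force: 57.7
```

```bash
cat > chk.py <<'E'
import sys
from h import *
from cell import r,camera
s=r.sense();p=pose(s);print(round(s["clock"],2),p.round(1),s["wrist_force"].round(1),round(s["gripper_width"],3))
ds={c:camera(c) for c in("top","side")}
for c,d in ds.items(): np.savez(c+"1.npz",**d)
if len(sys.argv)>1:
    (u0,v0,w,h)=map(int,sys.argv[3:7]); cv2.imwrite(sys.argv[1],cv2.resize(ds[sys.argv[2]]["image"][v0:v0+h,u0:u0+w,::-1],None,fx=4,fy=4))
def tf(P):
    a=np.radians(TY);d=P[:,:2]-TC;return np.c_[d@[np.cos(a),np.sin(a)],d@[-np.sin(a),np.cos(a)],P[:,2]]
E
python3 - <<'E'
import sys;sys.argv=['x']
from chk import *
for c,d in ds.items():
    X=cloud(d);P=sel(X,p[:2],110,p[2]+12,p[2]+50);I=d["image"].reshape(-1,3).astype(int)
    m=(np.hypot(X[:,0]-p[0],X[:,1]-p[1])<110)&(X[:,2]>p[2]+25)&(X[:,2]<p[2]+44)&(I[:,0]>I[:,2]+25)
    print(c,rect(X[m]))
plan(p,[(*tote(0,-36),p[2],-78.4)])
E
```

```text
9.0 [ 543.2 -323.3  116.8  -78.4] [-0.5 -0.5 -3.3] 0.691
top [545.8, -322.0, 186.3, 62.5, 11.2, 155.6, 1412.0]
side [511.1, -331.4, 119.5, 87.0, 10.1, 156.7, 1323.0]
call [0.003, 0.005, -0.0] az 0.0  5ths: [0.0006, 0.001, -0.0] 0.0
  -> [ 545.1 -325.4  116.8  -78.4]
```

>>> {"op": "servo_tool", "data": {"deltas": [{"dr":[0,0,0],"offset":[0,0,0],"grip":0.6},{"dr":[0,0,0],"offset":[0,0,0.03],"grip":0.6},{"dr":[0,0,0],"offset":[0,0,0.06],"grip":0.6},{"dr":[0,0,0],"offset":[0,0,0.09],"grip":0.6},{"dr":[0,0,0],"offset":[0,0,0.1],"grip":0.6}]}}

```text
clock: 9.6
eef_pos: [542.5, -324.0, 65.8]
tcp_rot: [0.995, 0.101, -0.002, -0.002]
wrist_force: [0.1, -0.3, -4.5]
gripper_width: 0.694
gripper_force: 57.7
```

>>> {"op": "servo_tool", "data": {"deltas": [{"dr":[0,0,0],"offset":[0,0,0.015],"grip":0.6},{"dr":[0,0,0],"offset":[0,0,0.03],"grip":0.6},{"dr":[0,0,0],"offset":[0,0,0.045],"grip":0.6},{"dr":[0,0,0],"offset":[0,0,0.06],"grip":0.6},{"dr":[0,0,0],"offset":[0,0,0.065],"grip":0.6}]}}

```text
clock: 10.1
eef_pos: [544.2, -325.1, 35.9]
tcp_rot: [0.995, 0.101, -0.001, -0.0]
wrist_force: [-0.2, 0.6, -3.8]
gripper_width: 0.694
gripper_force: 57.7
```

>>> {"op": "servo_tool", "data": {"deltas": [{"dr":[0,0,0],"offset":[0,0,0.004],"grip":0.6},{"dr":[0,0,0],"offset":[0,0,0.008],"grip":0.6},{"dr":[0,0,0],"offset":[0,0,0.012],"grip":0.6},{"dr":[0,0,0],"offset":[0,0,0.012],"grip":0.6}]}}

```text
clock: 10.5
eef_pos: [544.7, -325.4, 30.9]
tcp_rot: [0.995, 0.101, -0.0, -0.0]
wrist_force: [-0.1, 0.9, -3.5]
gripper_width: 0.692
gripper_force: 57.7
```

Run:
```python
import sys;sys.argv=['x','pics/p1.png','side',370,230,120,130]
from chk import *
for c,d in ds.items():
    X=cloud(d);I=d["image"].reshape(-1,3).astype(int)
    m=(np.hypot(X[:,0]-p[0],X[:,1]-p[1])<110)&(X[:,2]>60)&(X[:,2]<p[2]+44)
    q=tf(X[m]);q=q[(q[:,1]<10)&(abs(q[:,0])<97)];print(c,rect(q))
```

```text
10.5 [ 544.7 -325.4   30.9  -78.5] [-0.1  0.9 -3.5] 0.692
top [2.6, -33.5, 186.3, 66.7, 0.4, 70.0, 1426.0]
side [-35.4, -38.3, 116.7, 85.9, 0.1, 69.9, 1304.0]
```

View pics/p1.png

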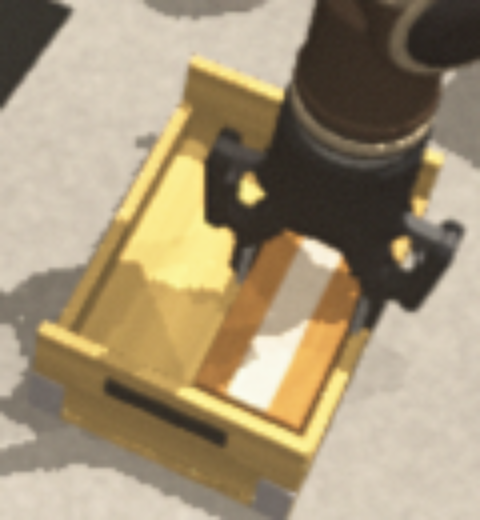

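>>> {"op": "servo_tool", "data": {"deltas": [{"dr":[0,0,0],"offset":[0,0,0.002],"grip":0.6},{"dr":[0,0,0],"offset":[0,0,0.003],"grip":0.6},{"dr":[0,0,0],"offset":[0,0,0.003],"grip":0.6}]}}

```text
clock: 10.9
eef_pos: [544.7, -325.4, 29.4]
tcp_rot: [0.995, 0.101, -0.0, -0.0]
wrist_force: [1.0, 0.7, -3.8]
gripper_width: 0.694
gripper_force: 57.7
```

>>> {"op": "servo_tool", "data": {"deltas": [{"dr":[0,0,0],"offset":[0,0,0.001],"grip":0.6},{"dr":[0,0,0],"offset":[0,0,0.001],"grip":0.6}]}}

```text
clock: 11.1
eef_pos: [544.9, -325.5, 29.2]
tcp_rot: [0.995, 0.101, 0.0, -0.0]
wrist_force: [0.0, 0.7, -2.7]
gripper_width: 0.691
gripper_force: 58.0
```

>>> {"op": "servo_tool", "data": {"deltas": [{"dr":[0,0,0],"offset":[0,0,0.001],"grip":0.6},{"dr":[0,0,0],"offset":[0,0,0.002],"grip":0.6},{"dr":[0,0,0],"offset":[0,0,0.002],"grip":0.6}]}}

```text
clock: 11.4
eef_pos: [544.9, -325.5, 29.1]
tcp_rot: [0.995, 0.101, -0.0, -0.0]
wrist_force: [-2.3, 1.3, 4.3]
gripper_width: 0.694
gripper_force: 58.9
```

>>> {"op": "servo_tool", "data": {"deltas": [{"dr":[0,0,0],"offset":[0,0,0],"grip":0.75},{"dr":[0,0,0],"offset":[0,0,0],"grip":0.85},{"dr":[0,0,0],"offset":[0,0,0],"grip":1},{"dr":[0,0,0],"offset":[0,0,-0.04],"grip":1},{"dr":[0,0,0],"offset":[0,0,-0.1],"grip":1}]}}

```text
clock: 11.9
eef_pos: [542.9, -324.2, 75.8]
tcp_rot: [0.995, 0.101, -0.002, -0.002]
wrist_force: [0.5, -0.1, -1.0]
gripper_width: 0.998
gripper_force: 0.0
```

Run:
```python
from h import *
from cell import r
p=pose(r.sense());print(p);j=(451.2,46.4)
plan(p,[(*p[:2],170,p[3]),(*j,170,p[3]),(*j,52,p[3])],step=230)
```

```text
[ 542.89322225 -324.2437738    75.76137145  -78.4546604 ]
call [0.0, 0.0, -0.188] az -0.0  5ths: [0.0, 0.0, -0.0376] -0.0
  -> [ 542.9 -324.2  169.8  -78.5]
call [-0.016, -0.381, -0.0] az -0.0  5ths: [-0.0032, -0.0762, -0.0] -0.0
call [-0.015, -0.382, -0.0] az -0.0  5ths: [-0.003, -0.0764, -0.0] -0.0
  -> [451.4  46.4 169.8 -78.5]
call [-0.0, 0.0, 0.236] az -0.0  5ths: [-0.0, 0.0, 0.0472] -0.0
  -> [451.4  46.4  51.8 -78.5]
```

>>> {"op": "servo_tool", "data": {"deltas": [{"dr":[0,0,0],"offset":[0,0,-0.1],"grip":1},{"dr":[0,0,0],"offset":[0,0,-0.188],"grip":1},{"dr":[0,0,0],"offset":[-0.004,-0.08,-0.188],"grip":1},{"dr":[0,0,0],"offset":[-0.008,-0.17,-0.188],"grip":1},{"dr":[0,0,0],"offset":[-0.012,-0.26,-0.188],"grip":1}]}}

```text
clock: 12.4
eef_pos: [512.9, -198.6, 172.6]
tcp_rot: [0.995, 0.1, 0.001, 0.0]
wrist_force: [0.9, 1.0, -0.4]
gripper_width: 1.003
gripper_force: 0.0
```

>>> {"op": "servo_tool", "data": {"deltas": [{"dr":[0,0,0],"offset":[-0.004,-0.1,0],"grip":1},{"dr":[0,0,0],"offset":[-0.008,-0.2,0],"grip":1},{"dr":[0,0,0],"offset":[-0.012,-0.3,0],"grip":1},{"dr":[0,0,0],"offset":[-0.015,-0.38,0],"grip":1},{"dr":[0,0,0],"offset":[-0.019,-0.44,0],"grip":1}]}}

```text
clock: 12.9
eef_pos: [458.7, 16.6, 172.0]
tcp_rot: [0.995, 0.101, 0.0, -0.0]
wrist_force: [-0.2, 0.7, 0.2]
gripper_width: 0.996
gripper_force: 0.0
```

>>> {"op": "servo_tool", "data": {"deltas": [{"dr":[0,0,0],"offset":[0,-0.05,0],"grip":1},{"dr":[0,0,0],"offset":[0,-0.063,0],"grip":1},{"dr":[0,0,0],"offset":[0,-0.063,0],"grip":1}]}}

```text
clock: 13.2
eef_pos: [453.3, 45.8, 172.0]
tcp_rot: [0.995, 0.102, 0.0, 0.0]
wrist_force: [0.3, -0.4, -0.0]
gripper_width: 1.0
gripper_force: 0.0
```

Run:
```python
import sys;sys.argv=['x']
from chk import *
for c,d in ds.items():
    X=cloud(d);q=tf(sel(X,TC,110,64,72));q=q[(q[:,1]<10)&(abs(q[:,0])<96)];print(c,"carton in tote",rect(q))
j=(451.2,46.4)
plan(p,[(*j,52,p[3])],step=400)
```

```text
13.2 [453.3  45.8 172.  -78.3] [ 0.3 -0.4 -0. ] 1.0
top carton in tote [2.4, -36.4, 184.9, 62.9, -0.2, 68.1, 1880.0]
side carton in tote [0.9, -38.0, 189.8, 60.2, -0.0, 67.9, 1846.0]
call [-0.004, -0.002, 0.24] az -0.0  5ths: [-0.0008, -0.0004, 0.048] -0.0
  -> [451.1  46.3  52.  -78.3]
```

The carton is flat in the tote (top z=68, centre y≈-37, yaw 0). Next the jar.

>>> {"op": "servo_tool", "data": {"deltas": [{"dr":[0,0,0],"offset":[-0.004,-0.002,0.06],"grip":1},{"dr":[0,0,0],"offset":[-0.004,-0.002,0.12],"grip":1},{"dr":[0,0,0],"offset":[-0.004,-0.002,0.18],"grip":1},{"dr":[0,0,0],"offset":[-0.004,-0.002,0.22],"grip":1},{"dr":[0,0,0],"offset":[-0.004,-0.002,0.24],"grip":1}]}}

```text
clock: 13.8
eef_pos: [449.8, 44.5, 49.9]
tcp_rot: [0.995, 0.1, -0.002, -0.0]
wrist_force: [-0.4, -0.3, -0.1]
gripper_width: 1.0
gripper_force: 0.0
```

>>> {"op": "servo_tool", "data": {"deltas": [{"dr":[0,0,0],"offset":[0,0,0],"grip":1},{"dr":[0,0,0],"offset":[0,0,0],"grip":0.85},{"dr":[0,0,0],"offset":[0,0,0],"grip":0.65},{"dr":[0,0,0],"offset":[0,0,0],"grip":0.65},{"dr":[0,0,0],"offset":[0,0,0],"grip":0.65}], "grip_force": 45}}

```text
clock: 14.3
eef_pos: [452.6, 45.7, 53.4]
tcp_rot: [0.995, 0.101, 0.002, 0.0]
wrist_force: [-1.1, 0.2, 5.7]
gripper_width: 0.763
gripper_force: 50.3
```

Run:
```python
from h import *
from cell import r
s=r.sense();p=pose(s);print(p,s["gripper_width"],s["gripper_force"]);t=tote(-63,31)
plan(p,[(*p[:2],190,p[3]),(*t,190,-78.4),(*t,p[2]+9,-78.4)],step=230)
```

```text
[452.61875294  45.71813773  53.44050912 -78.43067263] 0.7625750732325818 50.33913795279659
call [0.0, 0.0, -0.273] az -0.0  5ths: [0.0, 0.0, -0.0546] -0.0
  -> [452.6  45.7 189.9 -78.4]
call [-0.047, 0.315, -0.0] az -0.0  5ths: [-0.0094, 0.063, -0.0] -0.0
call [-0.047, 0.315, -0.0] az -0.0  5ths: [-0.0094, 0.063, -0.0] -0.0
  -> [ 469.7 -272.3  189.9  -78.4]
call [-0.0, 0.0, 0.255] az -0.0  5ths: [-0.0, 0.0, 0.051] -0.0
  -> [ 469.7 -272.3   62.4  -78.4]
```

>>> {"op": "servo_tool", "data": {"deltas": [{"dr":[0,0,0],"offset":[0,0,-0.02],"grip":0.65},{"dr":[0,0,0],"offset":[0,0,-0.08],"grip":0.65},{"dr":[0,0,0],"offset":[0,0,-0.15],"grip":0.65},{"dr":[0,0,0],"offset":[0,0,-0.23],"grip":0.65},{"dr":[0,0,0],"offset":[0,0,-0.273],"grip":0.65}]}}

```text
clock: 14.8
eef_pos: [452.1, 45.9, 191.7]
tcp_rot: [0.995, 0.101, 0.002, 0.0]
wrist_force: [0.7, -0.8, -3.6]
gripper_width: 0.759
gripper_force: 51.8
```

>>> {"op": "servo_tool", "data": {"deltas": [{"dr":[0,0,0],"offset":[-0.005,0.04,0],"grip":0.65},{"dr":[0,0,0],"offset":[-0.016,0.1,0],"grip":0.65},{"dr":[0,0,0],"offset":[-0.026,0.17,0],"grip":0.65},{"dr":[0,0,0],"offset":[-0.037,0.245,0],"grip":0.65},{"dr":[0,0,0],"offset":[-0.047,0.315,0],"grip":0.65}]}}

```text
clock: 15.3
eef_pos: [458.6, -114.3, 188.3]
tcp_rot: [0.995, 0.101, -0.0, -0.0]
wrist_force: [1.0, -0.4, -2.1]
gripper_width: 0.761
gripper_force: 51.8
```

>>> {"op": "servo_tool", "data": {"deltas": [{"dr":[0,0,0],"offset":[-0.01,0.08,0],"grip":0.65},{"dr":[0,0,0],"offset":[-0.02,0.16,0],"grip":0.65},{"dr":[0,0,0],"offset":[-0.03,0.23,0],"grip":0.65},{"dr":[0,0,0],"offset":[-0.04,0.285,0],"grip":0.65},{"dr":[0,0,0],"offset":[-0.047,0.315,0],"grip":0.65}]}}

```text
clock: 15.8
eef_pos: [467.4, -274.1, 188.2]
tcp_rot: [0.995, 0.1, -0.0, -0.0]
wrist_force: [0.1, 0.4, -3.5]
gripper_width: 0.763
gripper_force: 51.8
```

>>> {"op": "servo_tool", "data": {"deltas": [{"dr":[0,0,0],"offset":[0,0,0],"grip":0.65},{"dr":[0,0,0],"offset":[0,0,0],"grip":0.65},{"dr":[0,0,0],"offset":[0,0,0],"grip":0.65}]}}

```text
clock: 16.1
eef_pos: [467.7, -270.6, 188.1]
tcp_rot: [0.995, 0.101, -0.0, -0.001]
wrist_force: [-0.5, -0.2, -2.6]
gripper_width: 0.763
gripper_force: 51.8
```

Run:
```python
import sys;sys.argv=['x']
from chk import *
for c,d in ds.items():
    X=cloud(d);I=d["image"].reshape(-1,3).astype(int);m=(np.hypot(*(X[:,:2]-p[:2]).T)<40)&(X[:,2]<p[2]-49+90)&(X[:,2]>90)
    print(c,"jar body",rect(tf(X[m])),np.nanmin(X[m][:,2]))
plan(p,[(*tote(-63,31),p[2],-78.4)])
```

```text
16.1 [ 467.7 -270.6  188.1  -78.4] [-0.5 -0.2 -2.6] 0.763
top jar body [-68.8, 56.5, 63.3, 32.4, 10.7, 180.2, 276.0] 137.30853701678546
side jar body [-81.8, 32.1, 77.4, 36.3, -82.9, 188.9, 852.0] 138.58228107275366
call [0.003, 0.005, -0.0] az 0.0  5ths: [0.0006, 0.001, -0.0] 0.0
  -> [ 469.6 -272.8  188.1  -78.4]
```

>>> {"op": "servo_tool", "data": {"deltas": [{"dr":[0,0,0],"offset":[0.005,0.005,0.04],"grip":0.65},{"dr":[0,0,0],"offset":[0.005,0.005,0.09],"grip":0.65},{"dr":[0,0,0],"offset":[0.005,0.005,0.14],"grip":0.65},{"dr":[0,0,0],"offset":[0.005,0.005,0.18],"grip":0.65},{"dr":[0,0,0],"offset":[0.005,0.005,0.21],"grip":0.65}]}}

```text
clock: 16.7
eef_pos: [470.5, -272.8, 82.1]
tcp_rot: [0.995, 0.101, -0.001, -0.001]
wrist_force: [-0.6, -0.2, -2.8]
gripper_width: 0.762
gripper_force: 51.7
```

>>> {"op": "servo_tool", "data": {"deltas": [{"dr":[0,0,0],"offset":[0,0,0.01],"grip":0.65},{"dr":[0,0,0],"offset":[0,0,0.025],"grip":0.65},{"dr":[0,0,0],"offset":[0,0,0.035],"grip":0.65},{"dr":[0,0,0],"offset":[0,0,0.042],"grip":0.65},{"dr":[0,0,0],"offset":[0,0,0.042],"grip":0.65}]}}

```text
clock: 17.2
eef_pos: [471.0, -274.2, 62.5]
tcp_rot: [0.995, 0.101, -0.0, -0.0]
wrist_force: [0.3, 0.3, -3.6]
gripper_width: 0.759
gripper_force: 51.7
```

```bash
cat > st.py <<'E'
from h import *
from cell import r
s=r.sense();p=pose(s);a=np.radians(TY);d=p[:2]-TC
print(round(s["clock"],2),p.round(1),"tote xy",np.round([d@[np.cos(a),np.sin(a)],d@[-np.sin(a),np.cos(a)]],1),s["wrist_force"].round(1))
E
python3 st.py
```

```text
17.2 [ 471.  -274.2   62.5  -78.5] tote xy [-62.1  29.1] [ 0.3  0.3 -3.6]
```

>>> {"op": "servo_tool", "data": {"deltas": [{"dr":[0,0,0],"offset":[0,-0.004,0.002],"grip":0.65},{"dr":[0,0,0],"offset":[0,-0.004,0.006],"grip":0.65},{"dr":[0,0,0],"offset":[0,-0.004,0.009],"grip":0.65},{"dr":[0,0,0],"offset":[0,-0.004,0.009],"grip":0.65}]}}

```text
clock: 17.6
eef_pos: [470.5, -272.1, 57.9]
tcp_rot: [0.995, 0.101, -0.0, -0.0]
wrist_force: [0.0, 0.2, -2.6]
gripper_width: 0.759
gripper_force: 51.7
```

>>> {"op": "servo_tool", "data": {"deltas": [{"dr":[0,0,0],"offset":[0,0,0.002],"grip":0.65},{"dr":[0,0,0],"offset":[0,0,0.002],"grip":0.65}]}}

```text
clock: 17.8
eef_pos: [470.8, -272.2, 57.6]
tcp_rot: [0.995, 0.101, 0.0, -0.0]
wrist_force: [-0.7, 2.2, 2.2]
gripper_width: 0.759
gripper_force: 52.1
```

>>> {"op": "servo_tool", "data": {"deltas": [{"dr":[0,0,0],"offset":[0,0,0.002],"grip":0.65},{"dr":[0,0,0],"offset":[0,0,0.002],"grip":0.65}]}}

```text
clock: 18.0
eef_pos: [470.9, -272.2, 57.5]
tcp_rot: [0.995, 0.101, -0.0, -0.0]
wrist_force: [-2.5, 3.0, 9.2]
gripper_width: 0.761
gripper_force: 52.6
```

>>> {"op": "servo_tool", "data": {"deltas": [{"dr":[0,0,0],"offset":[0,0,0],"grip":0.85},{"dr":[0,0,0],"offset":[0,0,0],"grip":1},{"dr":[0,0,0],"offset":[0,0,0],"grip":1},{"dr":[0,0,0],"offset":[0,0,-0.03],"grip":1},{"dr":[0,0,0],"offset":[0,0,-0.09],"grip":1}]}}

```text
clock: 18.5
eef_pos: [468.6, -270.9, 99.6]
tcp_rot: [0.995, 0.101, -0.002, -0.002]
wrist_force: [0.8, -0.2, 0.7]
gripper_width: 1.0
gripper_force: 0.0
```

>>> {"op": "servo_tool", "data": {"deltas": [{"dr":[0,0,0],"offset":[0,0,-0.08],"grip":1},{"dr":[0,0,0],"offset":[0,0,-0.16],"grip":1},{"dr":[0,0,0],"offset":[0,0,-0.16],"grip":1}]}}

```text
clock: 18.8
eef_pos: [475.2, -275.4, 189.0]
tcp_rot: [0.995, 0.101, 0.006, 0.005]
wrist_force: [1.0, -0.3, 0.7]
gripper_width: 1.004
gripper_force: 0.0
```

Run:
```python
from h import *
from cell import r
X=cloud(dict(np.load("top0.npz")));P=sel(X,(421,264),60,97,110);Q=P[:,:2]
ev=np.linalg.eigh(np.cov(Q.T))[1][:,1];print("tin pca",Q.mean(0),np.degrees(np.arctan(ev[1]/ev[0])))
X=cloud(dict(np.load("side0.npz")));P=sel(X,(421,264),60,99,110);Q=P[:,:2]
ev=np.linalg.eigh(np.cov(Q.T))[1][:,1];print("tin pca",Q.mean(0),np.degrees(np.arctan(ev[1]/ev[0])))
p=pose(r.sense());print(p);t=(425.5,263.5)
plan(p,[(*t,p[2],2)],step=220,turn=36)
```

```text
tin pca [425.61323409 263.48963377] 2.3150653539795614
tin pca [424.96732468 261.47130181] 5.001070189923141
[ 475.23041954 -275.39196724  188.98664288  -78.45366194]
call [0.039, -0.359, -0.0] az -0.149  5ths: [0.0078, -0.0718, -0.0] -0.0298
call [0.197, -0.302, -0.0] az -0.149  5ths: [0.0394, -0.0604, -0.0] -0.0298
call [0.312, -0.181, -0.0] az -0.149  5ths: [0.0624, -0.0362, -0.0] -0.0298
  -> [425.2 263.5 189.    2. ]
```

>>> {"op": "servo_tool", "data": {"deltas": [{"dr":[0,0,-0.03],"offset":[0.008,-0.072,0],"grip":1},{"dr":[0,0,-0.06],"offset":[0.016,-0.144,0],"grip":1},{"dr":[0,0,-0.09],"offset":[0.024,-0.216,0],"grip":1},{"dr":[0,0,-0.12],"offset":[0.032,-0.288,0],"grip":1},{"dr":[0,0,-0.149],"offset":[0.039,-0.359,0],"grip":1}]}}

```text
clock: 19.3
eef_pos: [453.3, -91.1, 181.1]
tcp_rot: [0.944, 0.33, 0.0, 0.0]
wrist_force: [-0.5, -0.5, -1.0]
gripper_width: 0.998
gripper_force: 0.0
```

>>> {"op": "servo_tool", "data": {"deltas": [{"dr":[0,0,-0.03],"offset":[0.039,-0.06,0],"grip":1},{"dr":[0,0,-0.06],"offset":[0.079,-0.121,0],"grip":1},{"dr":[0,0,-0.09],"offset":[0.118,-0.181,0],"grip":1},{"dr":[0,0,-0.12],"offset":[0.158,-0.242,0],"grip":1},{"dr":[0,0,-0.149],"offset":[0.197,-0.302,0],"grip":1}]}}

```text
clock: 19.8
eef_pos: [436.8, 88.5, 181.2]
tcp_rot: [0.841, 0.54, 0.0, 0.0]
wrist_force: [1.6, -0.3, -0.3]
gripper_width: 1.001
gripper_force: 0.0
```

>>> {"op": "servo_tool", "data": {"deltas": [{"dr":[0,0,-0.03],"offset":[0.08,-0.046,0],"grip":1},{"dr":[0,0,-0.06],"offset":[0.16,-0.093,0],"grip":1},{"dr":[0,0,-0.09],"offset":[0.23,-0.133,0],"grip":1},{"dr":[0,0,-0.12],"offset":[0.28,-0.162,0],"grip":1},{"dr":[0,0,-0.149],"offset":[0.312,-0.181,0],"grip":1}]}}

```text
clock: 20.3
eef_pos: [420.0, 268.9, 181.2]
tcp_rot: [0.692, 0.721, 0.0, -0.0]
wrist_force: [-0.0, 0.2, -0.1]
gripper_width: 0.998
gripper_force: 0.0
```

>>> {"op": "servo_tool", "data": {"deltas": [{"dr":[0,0,0],"offset":[0,0,0],"grip":1},{"dr":[0,0,0],"offset":[0,0,0],"grip":1}]}}

```text
clock: 20.5
eef_pos: [420.2, 266.5, 180.8]
tcp_rot: [0.695, 0.719, -0.0, 0.0]
wrist_force: [0.4, -0.1, -0.1]
gripper_width: 1.004
gripper_force: 0.0
```

Run:
```python
import sys;sys.argv=['x']
from chk import *
for c,d in ds.items():
    X=cloud(d);print(c,"jar in tote",rect(tf(sel(X,tote(-63,31),50,100,115))),"carton",rect(tf(sel(X,tote(0,-37),97,62,70))))
plan(p,[(425.5,263.5,52,2)],step=400)
```

```text
20.5 [420.2 266.5 180.8   2. ] [ 0.4 -0.1 -0.1] 1.004
top jar in tote [-61.6, 30.8, 65.8, 63.5, -88.1, 107.8, 692.0] carton [2.5, -8.2, 184.5, 119.7, -0.5, 67.8, 1598.0]
side jar in tote [-63.0, 30.9, 67.3, 64.6, -18.0, 107.6, 689.0] carton [1.7, -30.1, 188.7, 77.1, -0.5, 67.7, 1610.0]
call [-0.006, 0.01, 0.258] az 0.0  5ths: [-0.0012, 0.002, 0.0516] 0.0
  -> [425.3 263.7  51.8   2. ]
```

The jar is standing at tote (-62, 31). Now the tin.

>>> {"op": "servo_tool", "data": {"deltas": [{"dr":[0,0,0],"offset":[-0.006,0.01,0.02],"grip":1},{"dr":[0,0,0],"offset":[-0.006,0.01,0.04],"grip":1},{"dr":[0,0,0],"offset":[-0.006,0.01,0.05],"grip":1},{"dr":[0,0,0],"offset":[-0.006,0.01,0.06],"grip":1},{"dr":[0,0,0],"offset":[-0.006,0.01,0.06],"grip":1}]}}

```text
clock: 21.1
eef_pos: [424.9, 263.2, 149.7]
tcp_rot: [0.695, 0.719, -0.001, -0.0]
wrist_force: [-0.9, 1.4, -0.1]
gripper_width: 1.0
gripper_force: 0.0
```

```bash
python3 st.py
python3 - <<'E'
from h import *
from cell import r
plan(pose(r.sense()),[(425.5,263.5,52,2)],step=400)
E
```

```text
21.1 [424.9 263.2 149.7   2. ] tote xy [  0.8 564.8] [-0.9  1.4 -0.1]
call [0.001, 0.001, 0.195] az -0.0  5ths: [0.0002, 0.0002, 0.039] -0.0
  -> [425.4 263.7  52.2   2. ]
```

>>> {"op": "servo_tool", "data": {"deltas": [{"dr":[0,0,0],"offset":[0,0.001,0.05],"grip":1},{"dr":[0,0,0],"offset":[0,0.001,0.1],"grip":1},{"dr":[0,0,0],"offset":[0,0.001,0.15],"grip":1},{"dr":[0,0,0],"offset":[0,0.001,0.18],"grip":1},{"dr":[0,0,0],"offset":[0,0.001,0.195],"grip":1}]}}

```text
clock: 21.6
eef_pos: [425.2, 263.4, 52.0]
tcp_rot: [0.695, 0.719, -0.001, -0.0]
wrist_force: [0.7, -0.2, 0.3]
gripper_width: 1.0
gripper_force: 0.0
```

>>> {"op": "servo_tool", "data": {"deltas": [{"dr":[0,0,0],"offset":[0,0,0],"grip":1},{"dr":[0,0,0],"offset":[0,0,0],"grip":0.87},{"dr":[0,0,0],"offset":[0,0,0],"grip":0.7},{"dr":[0,0,0],"offset":[0,0,0],"grip":0.7},{"dr":[0,0,0],"offset":[0,0,0],"grip":0.7}], "grip_force": 50}}

```text
clock: 22.1
eef_pos: [427.1, 264.4, 54.7]
tcp_rot: [0.695, 0.719, 0.001, 0.0]
wrist_force: [-0.8, 0.6, 4.9]
gripper_width: 0.793
gripper_force: 58.4
```

```bash
python3 st.py
python3 - <<'E'
from h import *
from cell import r
p=pose(r.sense());t=tote(-1,31)
plan(p,[(*p[:2],190,p[3]),(*t,190,-78.4)],step=220,turn=30)
E
```

```text
22.1 [427.1 264.4  54.7   2. ] tote xy [  3.2 565.6] [-0.8  0.6  4.9]
call [0.0, 0.0, -0.271] az -0.0  5ths: [0.0, 0.0, -0.0542] -0.0
  -> [427.1 264.4 190.2   2. ]
call [-0.352, 0.057, 0.0] az 0.149  5ths: [-0.0704, 0.0114, 0.0] 0.0298
call [-0.288, 0.209, 0.0] az 0.149  5ths: [-0.0576, 0.0418, 0.0] 0.0298
call [-0.163, 0.317, 0.0] az 0.149  5ths: [-0.0326, 0.0634, 0.0] 0.0298
  -> [ 530.6 -259.9  190.2  -78.5]
```

>>> {"op": "servo_tool", "data": {"deltas": [{"dr":[0,0,0],"offset":[0,0,-0.02],"grip":0.7},{"dr":[0,0,0],"offset":[0,0,-0.08],"grip":0.7},{"dr":[0,0,0],"offset":[0,0,-0.15],"grip":0.7},{"dr":[0,0,0],"offset":[0,0,-0.23],"grip":0.7},{"dr":[0,0,0],"offset":[0,0,-0.281],"grip":0.7}]}}

```text
clock: 22.6
eef_pos: [427.0, 264.1, 196.8]
tcp_rot: [0.695, 0.719, 0.001, 0.001]
wrist_force: [0.7, 0.3, -3.2]
gripper_width: 0.786
gripper_force: 58.3
```

>>> {"op": "servo_tool", "data": {"deltas": [{"dr":[0,0,0.03],"offset":[-0.04,0.006,0],"grip":0.7},{"dr":[0,0,0.06],"offset":[-0.12,0.018,0],"grip":0.7},{"dr":[0,0,0.09],"offset":[-0.2,0.032,0],"grip":0.7},{"dr":[0,0,0.12],"offset":[-0.28,0.045,0],"grip":0.7},{"dr":[0,0,0.149],"offset":[-0.352,0.057,0],"grip":0.7}]}}

```text
clock: 23.1
eef_pos: [460.2, 87.1, 193.8]
tcp_rot: [0.843, 0.537, -0.0, 0.0]
wrist_force: [0.3, -0.0, -3.2]
gripper_width: 0.788
gripper_force: 58.1
```

>>> {"op": "servo_tool", "data": {"deltas": [{"dr":[0,0,0.03],"offset":[-0.058,0.042,0],"grip":0.7},{"dr":[0,0,0.06],"offset":[-0.116,0.084,0],"grip":0.7},{"dr":[0,0,0.09],"offset":[-0.173,0.125,0],"grip":0.7},{"dr":[0,0,0.12],"offset":[-0.23,0.167,0],"grip":0.7},{"dr":[0,0,0.149],"offset":[-0.288,0.209,0],"grip":0.7}]}}

```text
clock: 23.6
eef_pos: [494.6, -87.0, 193.7]
tcp_rot: [0.945, 0.327, -0.0, -0.0]
wrist_force: [0.9, -0.2, -2.7]
gripper_width: 0.791
gripper_force: 58.1
```

>>> {"op": "servo_tool", "data": {"deltas": [{"dr":[0,0,0.03],"offset":[-0.04,0.078,0],"grip":0.7},{"dr":[0,0,0.06],"offset":[-0.08,0.156,0],"grip":0.7},{"dr":[0,0,0.09],"offset":[-0.115,0.224,0],"grip":0.7},{"dr":[0,0,0.12],"offset":[-0.145,0.282,0],"grip":0.7},{"dr":[0,0,0.149],"offset":[-0.163,0.317,0],"grip":0.7}]}}

```text
clock: 24.1
eef_pos: [529.3, -263.1, 193.6]
tcp_rot: [0.995, 0.098, -0.0, 0.0]
wrist_force: [-0.1, -0.2, -2.9]
gripper_width: 0.79
gripper_force: 58.1
```

>>> {"op": "servo_tool", "data": {"deltas": [{"dr":[0,0,0],"offset":[0,0,0],"grip":0.7},{"dr":[0,0,0],"offset":[0,0,0],"grip":0.7},{"dr":[0,0,0],"offset":[0,0,0],"grip":0.7}]}}

```text
clock: 24.4
eef_pos: [529.0, -259.3, 193.4]
tcp_rot: [0.995, 0.101, -0.001, -0.001]
wrist_force: [1.0, 0.1, -3.6]
gripper_width: 0.786
gripper_force: 58.2
```

```bash
python3 - <<'E'
import sys;sys.argv=['x']
from chk import *
X=cloud(ds["side"]);T=tf(X);g=T[(abs(T[:,0])<55)&(abs(T[:,1]-31)<55)&(T[:,2]>p[2]-47)&(T[:,2]<p[2]+5)]
print(rect(g))
k=g[(g[:,0]<g[:,0].min()+12)];print("min x pct",np.percentile(g[:,0],[1,3,10,50]),"y",np.percentile(g[:,1],[1,5,95,99]))
# fit -x face plane: x = a + b*y + c*z on points nearest -x
f=g[(abs(g[:,1]-31)<25)];f=f[f[:,0]<np.percentile(f[:,0],70)]
A=np.c_[np.ones(len(f)),f[:,1]-31,f[:,2]-p[2]];sol=np.linalg.lstsq(A,f[:,0],rcond=None)[0];print("face",sol,len(f),np.std(A@sol-f[:,0]))
E
python3 st.py
```

```text
24.4 [ 529.  -259.3  193.4  -78.4] [ 1.   0.1 -3.6] 0.786
[-16.1, 20.1, 81.9, 40.6, -57.2, 173.4, 532.0]
min x pct [-27.15630942 -26.40632534 -25.64949323 -23.8368743 ] y [-3.69344831 -3.38731869 59.90207097 63.22169863]
face [-2.48295958e+01 -3.84916667e-03 -1.88241450e-03] 251 0.9410800620933208
24.5 [ 529.4 -259.2  193.8  -78.4] tote xy [-1.9 32. ] [ 0.1  0.  -3.4]
```

>>> {"op": "servo_tool", "data": {"deltas": [{"dr":[0,0,0],"offset":[0,0,0.03],"grip":0.7},{"dr":[0,0,0],"offset":[0,0,0.08],"grip":0.7},{"dr":[0,0,0],"offset":[0,0,0.13],"grip":0.7},{"dr":[0,0,0],"offset":[0,0,0.16],"grip":0.7},{"dr":[0,0,0],"offset":[0,0,0.16],"grip":0.7}]}}

```text
clock: 25.0
eef_pos: [527.2, -258.5, 110.3]
tcp_rot: [0.995, 0.101, -0.003, -0.002]
wrist_force: [-0.8, -0.1, -2.3]
gripper_width: 0.789
gripper_force: 58.0
```

```bash
python3 st.py
```

```text
25.0 [ 527.2 -258.5  110.3  -78.4] tote xy [-4.  33.2] [-0.8 -0.1 -2.3]
```

>>> {"op": "servo_tool", "data": {"deltas": [{"dr":[0,0,0],"offset":[0.002,0.001,0],"grip":0.7},{"dr":[0,0,0],"offset":[0.002,0.001,0],"grip":0.7},{"dr":[0,0,0],"offset":[0.002,0.001,0.01],"grip":0.7},{"dr":[0,0,0],"offset":[0.002,0.001,0.02],"grip":0.7},{"dr":[0,0,0],"offset":[0.002,0.001,0.03],"grip":0.7}]}}

```text
clock: 25.5
eef_pos: [531.0, -260.9, 99.1]
tcp_rot: [0.995, 0.101, 0.0, 0.0]
wrist_force: [0.2, 0.2, -3.1]
gripper_width: 0.787
gripper_force: 58.1
```

```bash
python3 st.py
```

```text
25.5 [ 531.  -260.9   99.1  -78.5] tote xy [-0.6 30.1] [ 0.2  0.2 -3.1]
```

>>> {"op": "servo_tool", "data": {"deltas": [{"dr":[0,0,0],"offset":[0,-0.001,0.015],"grip":0.7},{"dr":[0,0,0],"offset":[0,-0.001,0.03],"grip":0.7},{"dr":[0,0,0],"offset":[0,-0.001,0.045],"grip":0.7},{"dr":[0,0,0],"offset":[0,-0.001,0.06],"grip":0.7},{"dr":[0,0,0],"offset":[0,-0.001,0.06],"grip":0.7}]}}

```text
clock: 26.0
eef_pos: [529.5, -259.5, 67.2]
tcp_rot: [0.995, 0.101, -0.001, -0.001]
wrist_force: [-0.3, 0.9, -2.9]
gripper_width: 0.788
gripper_force: 58.1
```

```bash
python3 st.py
```

```text
26.0 [ 529.5 -259.5   67.2  -78.5] tote xy [-1.9 31.7] [-0.3  0.9 -2.9]
```

>>> {"op": "servo_tool", "data": {"deltas": [{"dr":[0,0,0],"offset":[0,0,0.004],"grip":0.7},{"dr":[0,0,0],"offset":[0,0,0.008],"grip":0.7},{"dr":[0,0,0],"offset":[0,0,0.013],"grip":0.7},{"dr":[0,0,0],"offset":[0,0,0.016],"grip":0.7},{"dr":[0,0,0],"offset":[0,0,0.016],"grip":0.7}]}}

```text
clock: 26.5
eef_pos: [530.6, -260.2, 60.8]
tcp_rot: [0.995, 0.101, -0.0, -0.0]
wrist_force: [-0.3, 0.9, -3.2]
gripper_width: 0.79
gripper_force: 58.1
```

>>> {"op": "servo_tool", "data": {"deltas": [{"dr":[0,0,0],"offset":[0,0,0.002],"grip":0.7},{"dr":[0,0,0],"offset":[0,0,0.002],"grip":0.7}]}}

```text
clock: 26.7
eef_pos: [530.8, -260.3, 60.0]
tcp_rot: [0.995, 0.101, 0.0, 0.0]
wrist_force: [0.2, -0.1, -2.8]
gripper_width: 0.791
gripper_force: 58.1
```

Not yet down; the floor is expected at about 58.7.

>>> {"op": "servo_tool", "data": {"deltas": [{"dr":[0,0,0],"offset":[0,0,0.002],"grip":0.7},{"dr":[0,0,0],"offset":[0,0,0.002],"grip":0.7}]}}

```text
clock: 26.9
eef_pos: [530.7, -260.2, 58.9]
tcp_rot: [0.995, 0.101, -0.0, -0.0]
wrist_force: [0.9, 0.6, -3.3]
gripper_width: 0.792
gripper_force: 58.1
```

>>> {"op": "servo_tool", "data": {"deltas": [{"dr":[0,0,0],"offset":[0,0,0.002],"grip":0.7},{"dr":[0,0,0],"offset":[0,0,0.002],"grip":0.7}]}}

```text
clock: 27.1
eef_pos: [530.8, -260.3, 58.8]
tcp_rot: [0.995, 0.101, -0.0, -0.0]
wrist_force: [-1.5, 1.0, 2.5]
gripper_width: 0.785
gripper_force: 58.8
```

>>> {"op": "servo_tool", "data": {"deltas": [{"dr":[0,0,0],"offset":[0,0,0.001],"grip":0.7},{"dr":[0,0,0],"offset":[0,0,0.001],"grip":0.7}]}}

```text
clock: 27.3
eef_pos: [530.9, -260.3, 58.7]
tcp_rot: [0.995, 0.101, -0.0, -0.0]
wrist_force: [-3.6, 2.0, 5.8]
gripper_width: 0.788
gripper_force: 59.4
```

>>> {"op": "servo_tool", "data": {"deltas": [{"dr":[0,0,0],"offset":[0,0,0],"grip":0.87},{"dr":[0,0,0],"offset":[0,0,0],"grip":1},{"dr":[0,0,0],"offset":[0,0,0],"grip":1},{"dr":[0,0,0],"offset":[0,0,-0.03],"grip":1},{"dr":[0,0,0],"offset":[0,0,-0.09],"grip":1}]}}

```text
clock: 27.8
eef_pos: [528.6, -259.1, 100.8]
tcp_rot: [0.995, 0.101, -0.002, -0.002]
wrist_force: [1.2, -0.7, 0.2]
gripper_width: 1.001
gripper_force: 0.0
```

>>> {"op": "servo_tool", "data": {"deltas": [{"dr":[0,0,0],"offset":[0,0,-0.08],"grip":1},{"dr":[0,0,0],"offset":[0,0,-0.16],"grip":1},{"dr":[0,0,0],"offset":[0,0,-0.2],"grip":1},{"dr":[0,0,0],"offset":[0,0,-0.2],"grip":1}]}}

```text
clock: 28.2
eef_pos: [533.9, -262.0, 208.4]
tcp_rot: [0.995, 0.101, 0.004, 0.003]
wrist_force: [-0.2, -0.2, -0.1]
gripper_width: 0.999
gripper_force: 0.0
```

```bash
python3 st.py
python3 - <<'E'
from h import *
from cell import r
p=pose(r.sense())
plan(p,[(591,340,p[2],-78.4)],step=220)
E
```

```text
28.2 [ 533.9 -262.   208.4  -78.5] tote xy [ 1.9 28.3] [-0.2 -0.2 -0.1]
call [0.118, -0.386, -0.0] az -0.0  5ths: [0.0236, -0.0772, -0.0] -0.0
call [0.117, -0.385, -0.0] az -0.0  5ths: [0.0234, -0.077, -0.0] -0.0
call [0.118, -0.386, -0.0] az -0.0  5ths: [0.0236, -0.0772, -0.0] -0.0
  -> [591.  340.1 208.4 -78.5]
```

>>> {"op": "servo_tool", "data": {"deltas": [{"dr":[0,0,0],"offset":[0.024,-0.077,0],"grip":1},{"dr":[0,0,0],"offset":[0.047,-0.154,0],"grip":1},{"dr":[0,0,0],"offset":[0.071,-0.231,0],"grip":1},{"dr":[0,0,0],"offset":[0.094,-0.309,0],"grip":1},{"dr":[0,0,0],"offset":[0.118,-0.386,0],"grip":1}]}}

```text
clock: 28.7
eef_pos: [548.9, -57.7, 201.4]
tcp_rot: [0.995, 0.1, -0.001, -0.0]
wrist_force: [0.4, -0.2, -0.2]
gripper_width: 1.0
gripper_force: 0.0
```

>>> {"op": "servo_tool", "data": {"deltas": [{"dr":[0,0,0],"offset":[0.024,-0.077,0],"grip":1},{"dr":[0,0,0],"offset":[0.047,-0.154,0],"grip":1},{"dr":[0,0,0],"offset":[0.071,-0.231,0],"grip":1},{"dr":[0,0,0],"offset":[0.094,-0.309,0],"grip":1},{"dr":[0,0,0],"offset":[0.117,-0.385,0],"grip":1}]}}

```text
clock: 29.2
eef_pos: [567.7, 142.5, 201.4]
tcp_rot: [0.995, 0.101, -0.001, 0.0]
wrist_force: [0.6, -0.4, 0.1]
gripper_width: 1.001
gripper_force: 0.0
```

>>> {"op": "servo_tool", "data": {"deltas": [{"dr":[0,0,0],"offset":[0.028,-0.09,0],"grip":1},{"dr":[0,0,0],"offset":[0.056,-0.18,0],"grip":1},{"dr":[0,0,0],"offset":[0.083,-0.27,0],"grip":1},{"dr":[0,0,0],"offset":[0.104,-0.34,0],"grip":1},{"dr":[0,0,0],"offset":[0.118,-0.386,0],"grip":1}]}}

```text
clock: 29.7
eef_pos: [586.8, 344.6, 201.0]
tcp_rot: [0.995, 0.102, -0.001, 0.0]
wrist_force: [0.5, -1.0, 0.1]
gripper_width: 1.0
gripper_force: 0.0
```

>>> {"op": "servo_tool", "data": {"deltas": [{"dr":[0,0,0],"offset":[0,0,0],"grip":1},{"dr":[0,0,0],"offset":[0,0,0],"grip":1}]}}

```text
clock: 29.9
eef_pos: [586.9, 341.7, 201.0]
tcp_rot: [0.995, 0.101, -0.001, 0.001]
wrist_force: [-0.4, -0.3, -0.4]
gripper_width: 1.001
gripper_force: 0.0
```

Run:
```python
import sys;sys.argv=['x','pics/q1.png','side',370,200,130,150]
from chk import *
for c,d in ds.items():
    X=cloud(d);print(c,"jar",rect(tf(sel(X,tote(-63,31),30,100,115))),"tin",rect(tf(sel(X,tote(0,31),38,104,112)[:])))
    T=tf(X);g=T[(T[:,0]>-28)&(T[:,0]<50)&(T[:,1]>-15)&(T[:,1]<75)&(T[:,2]>104)&(T[:,2]<112)];print(" tin2",rect(g))
plan(p,[(591,340,150,-78.4)],step=300)
```

```text
29.9 [586.9 341.7 201.  -78.4] [-0.4 -0.3 -0.4] 1.001
top jar [-63.4, 30.8, 58.9, 58.0, 29.0, 107.9, 558.0] tin [-5.1, 30.1, 67.9, 65.3, -89.8, 107.9, 656.0]
 tin2 [2.1, 30.1, 67.9, 50.9, -89.9, 107.9, 636.0]
side jar [-63.0, 30.7, 58.7, 58.1, -50.3, 108.1, 533.0] tin [-5.2, 28.3, 68.2, 64.8, -88.7, 108.0, 578.0]
 tin2 [1.1, 28.5, 68.2, 52.2, -88.7, 107.9, 565.0]
call [0.007, 0.005, 0.102] az 0.0  5ths: [0.0014, 0.001, 0.0204] 0.0
  -> [590.9 339.9 150.  -78.4]
```

View pics/q1.png

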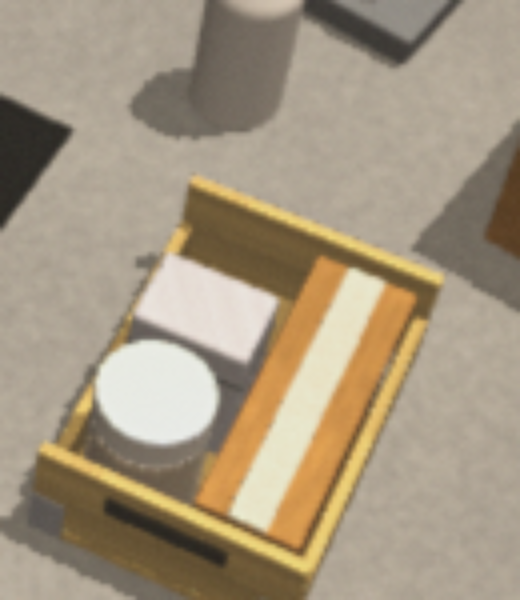

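The carton, jar and tin stand upright; tin x≈1.6 leaves a 73 mm gap for the 68 mm die. Now the steel die.

>>> {"op": "servo_tool", "data": {"deltas": [{"dr":[0,0,0],"offset":[0.007,0.004,0.03],"grip":1},{"dr":[0,0,0],"offset":[0.007,0.004,0.07],"grip":1},{"dr":[0,0,0],"offset":[0.007,0.004,0.1],"grip":1},{"dr":[0,0,0],"offset":[0.007,0.004,0.1],"grip":1},{"dr":[0,0,0],"offset":[0.007,0.004,0.1],"grip":1}]}}

```text
clock: 30.5
eef_pos: [591.4, 339.8, 151.6]
tcp_rot: [0.995, 0.1, -0.001, 0.0]
wrist_force: [-0.1, 0.3, 0.7]
gripper_width: 0.997
gripper_force: 0.0
```

Run:
```python
from h import *
from cell import r
p=pose(r.sense());print(p);plan(p,[(590.9,339.7,57.5,-78.4)],step=300)
```

```text
[591.44272695 339.8419261  151.55494161 -78.4922409 ]
call [-0.001, 0.0, 0.188] az -0.001  5ths: [-0.0002, 0.0, 0.0376] -0.0002
  -> [591.  339.7  57.6 -78.3]
```

>>> {"op": "servo_tool", "data": {"deltas": [{"dr":[0,0,0],"offset":[0,0,0.05],"grip":1},{"dr":[0,0,0],"offset":[0,0,0.1],"grip":1},{"dr":[0,0,0],"offset":[0,0,0.14],"grip":1},{"dr":[0,0,0],"offset":[0,0,0.17],"grip":1},{"dr":[0,0,0],"offset":[0,0,0.188],"grip":1}]}}

```text
clock: 31.0
eef_pos: [591.7, 340.5, 57.8]
tcp_rot: [0.995, 0.101, -0.0, 0.0]
wrist_force: [-1.1, -0.0, 0.3]
gripper_width: 1.002
gripper_force: 0.0
```

>>> {"op": "servo_tool", "data": {"deltas": [{"dr":[0,0,0],"offset":[0,0,0],"grip":1},{"dr":[0,0,0],"offset":[0,0,0],"grip":0.7},{"dr":[0,0,0],"offset":[0,0,0],"grip":0.55},{"dr":[0,0,0],"offset":[0,0,0],"grip":0.4},{"dr":[0,0,0],"offset":[0,0,0],"grip":0.35}], "grip_force": 70}}

```text
clock: 31.5
eef_pos: [592.6, 341.5, 60.1]
tcp_rot: [0.995, 0.101, 0.001, -0.001]
wrist_force: [-0.8, 1.8, 3.7]
gripper_width: 0.454
gripper_force: 70.5
```

>>> {"op": "servo_tool", "data": {"deltas": [{"dr":[0,0,0],"offset":[0,0,0],"grip":0.35},{"dr":[0,0,0],"offset":[0,0,0],"grip":0.35}]}}

```text
clock: 31.7
eef_pos: [592.6, 341.5, 60.1]
tcp_rot: [0.995, 0.101, 0.001, -0.001]
wrist_force: [-1.0, 2.3, 5.6]
gripper_width: 0.454
gripper_force: 70.7
```

Run:
```python
from h import *
from cell import r
p=pose(r.sense());print(p);t=tote(63.3,31);print(t)
plan(p,[(*p[:2],195,p[3]),(*t,195,-78.4)],step=220)
```

```text
[592.58900996 341.52494375  60.06955364 -78.45004671]
[ 593.47369774 -247.10493485]
call [0.0, 0.0, -0.27] az -0.0  5ths: [0.0, 0.0, -0.054] -0.0
  -> [592.6 341.5 195.1 -78.5]
call [-0.078, 0.385, 0.0] az -0.0  5ths: [-0.0156, 0.077, 0.0] -0.0
call [-0.078, 0.384, 0.0] az -0.0  5ths: [-0.0156, 0.0768, 0.0] -0.0
call [-0.078, 0.385, 0.0] az -0.0  5ths: [-0.0156, 0.077, 0.0] -0.0
  -> [ 593.5 -247.2  195.1  -78.5]
```

>>> {"op": "servo_tool", "data": {"deltas": [{"dr":[0,0,0],"offset":[0,0,-0.02],"grip":0.35},{"dr":[0,0,0],"offset":[0,0,-0.08],"grip":0.35},{"dr":[0,0,0],"offset":[0,0,-0.15],"grip":0.35},{"dr":[0,0,0],"offset":[0,0,-0.23],"grip":0.35},{"dr":[0,0,0],"offset":[0,0,-0.28],"grip":0.35}]}}

```text
clock: 32.2
eef_pos: [591.8, 340.1, 200.1]
tcp_rot: [0.995, 0.101, 0.0, 0.0]
wrist_force: [1.0, 0.3, -3.6]
gripper_width: 0.454
gripper_force: 71.6
```

>>> {"op": "servo_tool", "data": {"deltas": [{"dr":[0,0,0],"offset":[-0.008,0.04,0],"grip":0.35},{"dr":[0,0,0],"offset":[-0.023,0.115,0],"grip":0.35},{"dr":[0,0,0],"offset":[-0.041,0.2,0],"grip":0.35},{"dr":[0,0,0],"offset":[-0.059,0.29,0],"grip":0.35},{"dr":[0,0,0],"offset":[-0.078,0.385,0],"grip":0.35}]}}

```text
clock: 32.7
eef_pos: [589.2, 141.4, 195.5]
tcp_rot: [0.995, 0.101, -0.003, 0.001]
wrist_force: [0.9, -0.3, -5.4]
gripper_width: 0.457
gripper_force: 71.6
```

>>> {"op": "servo_tool", "data": {"deltas": [{"dr":[0,0,0],"offset":[-0.016,0.077,0],"grip":0.35},{"dr":[0,0,0],"offset":[-0.031,0.154,0],"grip":0.35},{"dr":[0,0,0],"offset":[-0.047,0.231,0],"grip":0.35},{"dr":[0,0,0],"offset":[-0.062,0.308,0],"grip":0.35},{"dr":[0,0,0],"offset":[-0.078,0.384,0],"grip":0.35}]}}

```text
clock: 33.2
eef_pos: [589.2, -54.0, 195.6]
tcp_rot: [0.995, 0.1, -0.003, -0.0]
wrist_force: [0.4, -0.0, -5.2]
gripper_width: 0.454
gripper_force: 71.7
```

>>> {"op": "servo_tool", "data": {"deltas": [{"dr":[0,0,0],"offset":[-0.019,0.092,0],"grip":0.35},{"dr":[0,0,0],"offset":[-0.037,0.184,0],"grip":0.35},{"dr":[0,0,0],"offset":[-0.055,0.27,0],"grip":0.35},{"dr":[0,0,0],"offset":[-0.069,0.34,0],"grip":0.35},{"dr":[0,0,0],"offset":[-0.078,0.385,0],"grip":0.35}]}}

```text
clock: 33.7
eef_pos: [589.3, -251.3, 195.4]
tcp_rot: [0.995, 0.099, -0.003, -0.001]
wrist_force: [0.5, 0.7, -4.2]
gripper_width: 0.456
gripper_force: 71.7
```

>>> {"op": "servo_tool", "data": {"deltas": [{"dr":[0,0,0],"offset":[0,0,0],"grip":0.35},{"dr":[0,0,0],"offset":[0,0,0],"grip":0.35},{"dr":[0,0,0],"offset":[0,0,0],"grip":0.35}]}}

```text
clock: 34.0
eef_pos: [591.0, -247.1, 196.6]
tcp_rot: [0.995, 0.101, -0.002, -0.001]
wrist_force: [0.0, -0.4, -5.8]
gripper_width: 0.452
gripper_force: 71.9
```

```bash
python3 - <<'E'
import sys;sys.argv=['x']
from chk import *
pt=tf(p[None,:3])[0]
for c in ds:
    T=tf(cloud(ds[c]));g=T[(abs(T[:,0]-pt[0])<45)&(abs(T[:,1]-pt[1])<45)&(T[:,2]>p[2]-54)&(T[:,2]<p[2]-10)]
    print(c,len(g),"x",np.percentile(g[:,0],[1,99]).round(1),"y",np.percentile(g[:,1],[1,99]).round(1))
    # cylinder fit r=34
    from scipy.optimize import least_squares
    f=lambda q:np.hypot(g[:,0]-q[0],g[:,1]-q[1])-34
    print(" fit",least_squares(f,pt[:2],loss="soft_l1").x.round(1))
E
python3 st.py
```

```text
34.0 [ 591.  -247.1  196.6  -78.4] [ 0.  -0.4 -5.8] 0.452
top 234 x [26.5 85.9] y [22.5 65. ]
 fit [60.2 30.4]
side 403 x [25.8 61.9] y [-3.1 61.7]
 fit [61.3 30.9]
34.1 [ 591.9 -246.9  197.6  -78.4] tote xy [61.8 31.6] [-0.4 -0.  -4.7]
```

>>> {"op": "servo_tool", "data": {"deltas": [{"dr":[0,0,0],"offset":[0.004,0,0.015],"grip":0.35},{"dr":[0,0,0],"offset":[0.004,0,0.03],"grip":0.35},{"dr":[0,0,0],"offset":[0.004,0,0.045],"grip":0.35},{"dr":[0,0,0],"offset":[0.004,0,0.045],"grip":0.35},{"dr":[0,0,0],"offset":[0.004,0,0.045],"grip":0.35}]}}

```text
clock: 34.6
eef_pos: [594.2, -247.5, 175.2]
tcp_rot: [0.995, 0.101, -0.001, -0.0]
wrist_force: [-0.2, 0.3, -4.3]
gripper_width: 0.456
gripper_force: 71.9
```

```bash
python3 st.py
```

```text
34.6 [ 594.2 -247.5  175.2  -78.4] tote xy [63.9 30.5] [-0.2  0.3 -4.3]
```

>>> {"op": "servo_tool", "data": {"deltas": [{"dr":[0,0,0],"offset":[0.001,0,0.015],"grip":0.35},{"dr":[0,0,0],"offset":[0.001,0,0.035],"grip":0.35},{"dr":[0,0,0],"offset":[0.001,0,0.055],"grip":0.35},{"dr":[0,0,0],"offset":[0.001,0,0.075],"grip":0.35},{"dr":[0,0,0],"offset":[0.001,0,0.095],"grip":0.35}]}}

```text
clock: 35.1
eef_pos: [594.6, -247.5, 127.1]
tcp_rot: [0.995, 0.101, -0.0, -0.0]
wrist_force: [-0.2, -0.6, -5.5]
gripper_width: 0.453
gripper_force: 72.0
```

```bash
python3 st.py
```

```text
35.1 [ 594.6 -247.5  127.1  -78.5] tote xy [64.3 30.4] [-0.2 -0.6 -5.5]
```

>>> {"op": "servo_tool", "data": {"deltas": [{"dr":[0,0,0],"offset":[0,0,0.02],"grip":0.35},{"dr":[0,0,0],"offset":[0,0,0.04],"grip":0.35},{"dr":[0,0,0],"offset":[0,0,0.06],"grip":0.35},{"dr":[0,0,0],"offset":[0,0,0.08],"grip":0.35},{"dr":[0,0,0],"offset":[0,0,0.095],"grip":0.35}]}}

```text
clock: 35.6
eef_pos: [594.7, -247.4, 79.8]
tcp_rot: [0.995, 0.101, -0.0, -0.0]
wrist_force: [0.2, 0.6, -5.2]
gripper_width: 0.455
gripper_force: 72.0
```

>>> {"op": "servo_tool", "data": {"deltas": [{"dr":[0,0,0],"offset":[0,0,0.008],"grip":0.35},{"dr":[0,0,0],"offset":[0,0,0.016],"grip":0.35},{"dr":[0,0,0],"offset":[0,0,0.021],"grip":0.35},{"dr":[0,0,0],"offset":[0,0,0.021],"grip":0.35},{"dr":[0,0,0],"offset":[0,0,0.021],"grip":0.35}]}}

```text
clock: 36.1
eef_pos: [595.3, -247.8, 70.8]
tcp_rot: [0.995, 0.101, 0.0, 0.0]
wrist_force: [-0.2, 0.3, -4.9]
gripper_width: 0.457
gripper_force: 71.9
```

```bash
python3 st.py
```

```text
36.1 [ 595.3 -247.8   70.8  -78.5] tote xy [64.9 30. ] [-0.2  0.3 -4.9]
```

>>> {"op": "servo_tool", "data": {"deltas": [{"dr":[0,0,0],"offset":[-0.001,-0.001,0.004],"grip":0.35},{"dr":[0,0,0],"offset":[-0.001,-0.001,0.008],"grip":0.35},{"dr":[0,0,0],"offset":[-0.001,-0.001,0.011],"grip":0.35},{"dr":[0,0,0],"offset":[-0.001,-0.001,0.011],"grip":0.35}]}}

```text
clock: 36.5
eef_pos: [594.1, -247.1, 64.6]
tcp_rot: [0.995, 0.101, -0.0, -0.0]
wrist_force: [-0.2, 1.0, -4.2]
gripper_width: 0.456
gripper_force: 72.0
```

>>> {"op": "servo_tool", "data": {"deltas": [{"dr":[0,0,0],"offset":[0,0,0.002],"grip":0.35},{"dr":[0,0,0],"offset":[0,0,0.002],"grip":0.35}]}}

```text
clock: 36.7
eef_pos: [594.6, -247.3, 64.1]
tcp_rot: [0.995, 0.101, 0.0, 0.0]
wrist_force: [0.4, 0.7, -5.0]
gripper_width: 0.455
gripper_force: 71.9
```

>>> {"op": "servo_tool", "data": {"deltas": [{"dr":[0,0,0],"offset":[0,0,0.001],"grip":0.35},{"dr":[0,0,0],"offset":[0,0,0.001],"grip":0.35}]}}

```text
clock: 36.9
eef_pos: [594.7, -247.3, 64.1]
tcp_rot: [0.995, 0.101, 0.0, 0.0]
wrist_force: [-0.5, 0.7, -0.8]
gripper_width: 0.456
gripper_force: 72.3
```

Contact is starting at the expected height, so one more touch and then release.

>>> {"op": "servo_tool", "data": {"deltas": [{"dr":[0,0,0],"offset":[0,0,0.001],"grip":0.35},{"dr":[0,0,0],"offset":[0,0,0.001],"grip":0.35}]}}

```text
clock: 37.1
eef_pos: [594.8, -247.3, 64.1]
tcp_rot: [0.995, 0.101, 0.0, 0.0]
wrist_force: [-2.0, 1.6, 3.4]
gripper_width: 0.455
gripper_force: 72.7
```

>>> {"op": "servo_tool", "data": {"deltas": [{"dr":[0,0,0],"offset":[0,0,0],"grip":0.55},{"dr":[0,0,0],"offset":[0,0,0],"grip":0.8},{"dr":[0,0,0],"offset":[0,0,0],"grip":1},{"dr":[0,0,0],"offset":[0,0,0],"grip":1},{"dr":[0,0,0],"offset":[0,0,-0.04],"grip":1}]}}

```text
clock: 37.6
eef_pos: [591.9, -246.1, 79.9]
tcp_rot: [0.995, 0.101, -0.003, -0.002]
wrist_force: [-0.5, 0.7, 0.3]
gripper_width: 1.0
gripper_force: 0.0
```

>>> {"op": "servo_tool", "data": {"deltas": [{"dr":[0,0,0],"offset":[0,0,-0.06],"grip":1},{"dr":[0,0,0],"offset":[0,0,-0.14],"grip":1},{"dr":[0,0,0],"offset":[0,0,-0.22],"grip":1},{"dr":[0,0,0],"offset":[0,-0.1,-0.25],"grip":1},{"dr":[0,0,0],"offset":[0,-0.2,-0.25],"grip":1}]}}

```text
clock: 38.1
eef_pos: [577.7, -152.6, 212.4]
tcp_rot: [0.995, 0.099, 0.004, 0.002]
wrist_force: [-0.7, 0.6, 0.3]
gripper_width: 1.001
gripper_force: 0.0
```

>>> {"op": "servo_tool", "data": {"deltas": [{"dr":[0,0,0],"offset":[-0.04,-0.1,0],"grip":1},{"dr":[0,0,0],"offset":[-0.08,-0.2,0],"grip":1},{"dr":[0,0,0],"offset":[-0.12,-0.26,0],"grip":1},{"dr":[0,0,0],"offset":[-0.12,-0.26,0],"grip":1},{"dr":[0,0,0],"offset":[-0.12,-0.26,0],"grip":1}]}}

```text
clock: 38.6
eef_pos: [490.0, -35.5, 208.3]
tcp_rot: [0.995, 0.102, 0.001, 0.0]
wrist_force: [0.6, -0.8, -0.5]
gripper_width: 1.001
gripper_force: 0.0
```

Run:
```python
import sys;sys.argv=['x','pics/f1.png','side',180,130,310,240]
from chk import *
im=ds["side"]["image"][100:400,150:550,::-1];cv2.imwrite("pics/f1.png",cv2.resize(im,None,fx=2,fy=2))
for c in ds:
    T=tf(cloud(ds[c]))
    def bx(x0,x1,y0,y1,z0,z1):
        g=T[(T[:,0]>x0)&(T[:,0]<x1)&(T[:,1]>y0)&(T[:,1]<y1)&(T[:,2]>z0)&(T[:,2]<z1)];return rect(g)
    print(c,"jar",bx(-99,-28,-8,75,103,112),"tin",bx(-25,32,-8,75,103,112),"die",bx(35,95,0,65,109,118),"carton",bx(-97,97,-69,-10,62,72))
```

```text
38.6 [490.  -35.5 208.3 -78.3] [ 0.6 -0.8 -0.5] 1.001
top jar [-61.6, 31.3, 65.8, 63.3, -84.8, 107.8, 679.0] tin [1.8, 30.0, 68.1, 50.6, -89.8, 107.8, 661.0] die [63.9, 30.7, 39.5, 36.8, -11.0, 112.9, 232.0] carton [2.7, -39.3, 185.7, 58.5, 0.1, 68.2, 1650.0]
side jar [-62.6, 30.3, 65.5, 64.6, 1.5, 107.7, 643.0] tin [1.6, 28.8, 68.6, 52.6, -89.5, 107.5, 591.0] die [62.9, 29.0, 40.3, 39.2, 53.0, 112.5, 207.0] carton [1.3, -39.1, 190.7, 57.9, -0.0, 67.9, 1860.0]
```

View pics/f1.png

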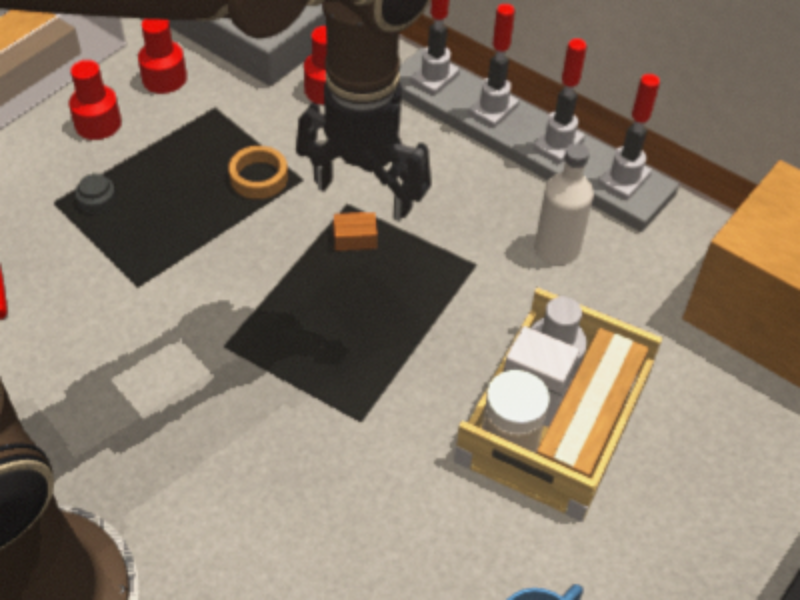

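All four items are upright on the tote's floor at the right heights, the bystanders haven't moved, and the arm is clear.

```bash
python3 -c "
from cell import workorder
print(workorder.finish_job())"
```

```text
the job is handed in; nothing more can be done
None
```

The long carton, jar, tin and steel die are packed side by side, upright and flat on the tote's floor, and the job was handed in with the clock at about 39 s. My first attempt to grip the carton closed on its top with light force and did no harm; the tape, puck, wedge block and red look-alikes were left alone.

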